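# Fit the guide roller in its stand

## Robot

A 6-joint arm with a two-finger parallel gripper is mounted at the origin on the work surface. World frame = base frame: x ahead of the robot, y to its left, z up, the work surface at z = 0. Lengths are in mm, angles in rad, forces in N, time in s.
With the tool pointing down it reaches from about 300 to 825 mm from the base axis. Payload 5.4 kg.
Tool frame: the origin (TCP) lies at the very end of the fingers, on their centre line; the grasp point (between the pads) lies 19 mm behind it (bot.grip_point_offset is the distance from the TCP to the grasp point, in mm); z points along the fingers, y is the direction in which the jaws open and shut (so a half turn about z gives the same grasp; the last joint's range is limited). The gripper opens to 92 mm and grips with 3 to 60 N. Pads are 20 mm wide; open, the fingers measure 128 mm over their backs; the gripper's body (75 mm by 189 mm) begins 69 mm behind the grasp point.
Start: joints at [-1.515, 0.158, 1.597, -0, 1.386, -0.21], TCP at [151.018, -554.797, 214.601] pointing down, gripper open.
Joint ranges: [-2.91, 2.91], [-0.94, 2.29], [0.18, 2.7], [-1.29, 4.43], [0.17, 2.64], [-3, 3]. Speed limits (rad/s): [2.57, 2.57, 3.14, 3.14, 3.14, 3.14].

## Interface

Orientations are given as a rotation vector (axis times angle).
In Python, from bench import bot gives the robot as it stands. The module is installed in compiled form; this text tells all that it offers.
- The arm moves only by the shell command python3 -m pendant 'ROWS'. ROWS is JSON, a list of rows, each an object with "hand": the opening, from 0 (shut) to 1 (fully open); "slide": the shift along the tool's x, y, z in cm, a list of three; "rot": the turn, a rotation vector about the tool's x, y, z in degrees, a list of three. In form: [{"hand": hand, "slide": [dx, dy, dz], "rot": [wx, wy, wz]}, ...]. A call has exactly 10 rows; each row is the pose to reach, as a shift and turn from the pose commanded when the call began, along the tool's axes at that moment; what a row does not reach only later rows make up. A row lasts 1/8 s, in which the tool goes at most 62.5 mm and 10.7 degrees, less where a joint would pass 70% of its speed; a pose out of reach is approached as far as the arm can. A call with a gripper value outside its range is refused whole. The fingers move at their own pace and stop on an object; the grip force is fixed at half the most. Time passes only in rows, so rows that repeat a pose let the fingers close, or fill a call up. It gives the time, the measured TCP pose, the force and the opening at its end, in the units of the state.
- bot.get_obs(): the state, without advancing time (a new reading comes with each control period).
- bot.capture(name): name is "side" or "top" or "wrist"; returns a dict with "frame" (384x512x3 uint8, red, green, blue), "vertical_fov" (degrees; the focal length in pixels is half the picture's height over the tangent of half this angle, whatever the lens; pixels are square), "cx", "cy" (the principal point, pixels), "k1" (the pictures are not rectified: a ray, as slopes to the right and down, at radius r is drawn at 1 + k1 r^2 times it, then the intrinsics apply), "eye" and "rotation" of the camera in the world; the wrist camera has in their place "tool_from_camera" (4x4, takes a point from camera to tool coordinates, whose origin is the TCP and whose axes are the flange's). Camera axes: x right, y down, z forward; pixel columns grow to the right and rows downward; lengths in mm; the calibration is good to about 2 mm. A picture is of the moment at which its call begins: read the wrist's pose just before it. There is no depth.
- bot.job_done(): hands the job in, once; it reports no verdict.
Trained networks look in a picture, given as the dict that the camera call returned (one of the last four; its "shot" number tells which), for a name from the list of things; names that differ only in an ending like _2 or _b are one class to them, and where a whole thing is asked for, a point or a joint stands for the part that bears it (a point fixed in the world has none). Each returns a list of dicts, best first, with "score" (0 to 1); they miss things now and then, are a little off and sometimes report something else, mostly with a low value. They report only what shows in the picture. A call takes as long as a camera call. They do not tell look-alikes from the thing itself.
- bot.search_frame(picture, name): "point" ([x, y, z] in mm, in world coordinates, good to about 4 mm: the middle of the surface that is visible of it).
- bot.mark_of(picture, name): "point" ([x, y, z] in mm, in world coordinates, good to about 4 mm: a listed point, or the origin of a listed thing).
The state is a dict: "t": time; "q": joint angles; "dq": joint speeds; "joint_torque": joint torques, N m; "tcp_pos": TCP position; "ee_rot": TCP orientation; "ft_force": force on the tool from outside, world axes, zero at the start; "moment": the same for the moment, N m; "opening": opening from 0.0 (shut) to 1.0 (fully open).
Only numpy, scipy, OpenCV 4.12 (cv2) and the standard library are available. Lean on these libraries where they do the work, as an engineer would, in place of code of your own. Each camera call takes 0.05 s, during which the arm holds its last target.

## Task

Lay the middle-length roller in the cradle between the two upright plates of the roller stand, then take the axle from its rack and thread it through the entry plate, the roller and the far plate until its collar is home against the entry plate. Let go and leave the axle in place; do not disturb the other two rollers, the bottle or the case.

Things in the scene. Friction and masses are not known exactly. Their poses are not given: they have to be found in the camera images.
- roller_c (a point): centre of the roller to fit: plain grey tube lying level, 70 mm long, 50 mm outside diameter, 17 mm bore right through, 0.14 to 0.28 kg; x axis along the bore, either end may lead. It is the middle length of three rollers, each in its own like saddle, in any order. Its axis starts 34 mm above the bench.
- roller: the same roller (origin and axes as point roller_c). It starts lying across two bars of a low wooden saddle, 70 x 42 mm, fixed to the bench, and lifts straight up out of it.
- short_roller_c (a point): centre of a like roller only 42 mm long, in its own saddle; to be left alone. x along its bore.
- long_roller_c (a point): centre of a like roller 96 mm long, too long for the stand, in its own saddle; to be left alone. x along its bore.
- axle_handle (a point): middle of the axle's square handle (20 x 20 mm, 54 mm long), the place to grip. The axle is one steel piece 198 mm long, 0.22 to 0.38 kg: handle, collar, shank. All its frames have x along its axis towards the nose; z is up at the start, handle faces upright and level. It balances about 11 mm ahead of the collar's front face.
- axle: the axle; origin and axes as point axle_collar. It starts level in a fixed wooden rack, axis 50 mm above the bench, in two open-topped notches up to 34 mm wide: one under the handle's last 5 to 8 mm, one under the shank about 95 mm ahead of the collar. It lifts straight up out of them.
- axle_collar (a point): point on the axle's axis at the collar's front face (towards the nose), 35 mm ahead of point axle_handle. The collar is round, 30 mm in diameter, 8 mm thick, between handle and shank.
- axle_nose (a point): point on the axle's axis at the tip of the nose, 136 mm ahead of point axle_collar. The shank is round, 14 mm in diameter; its last 12 mm taper to 7 mm at the nose.
- entry (a point): centre of the entry plate's hole at its outer face, 45 mm above the bench. x points along the axle line the way the axle goes in, y level, z up. Two upright aluminium plates (10 mm thick, 60 wide, tops 70 mm above the bench) have 17 mm holes, chamfered 2.5 mm, on this line: entry plate at x 0 to 10 mm, far plate at 88 to 98 mm, gap 78 mm.
- stand: roller stand, fixed to the bench; origin on the bench under point cradle, axes as point entry. Base 190 x 80 mm, 8 mm thick, from x -65 to +125 mm. A grey guard (50 mm wide, 70 mm tall) at x 110 to 116 mm keeps the axle from being put in from the far end: the plate without a guard beside it is the entry plate.
- cradle (a point): where the seated roller's centre belongs: on the axle line, 49 mm past point entry, mid-way between the plates, 45 mm above the bench; axes as point entry. Two fixed bars below, parallel to x, carry the roller lying level with its bore in line with the plate holes; let down from above, it settles in them by itself.
- bottle: white plastic bottle with black cap, 56 mm in diameter, 120 mm tall, standing beside the way by which the axle enters, 105 to 130 mm from the axle line; origin at the centre of its base. To be left alone.
- case: flat black case 120 x 55 x 28 mm lying on the other side of that way, 115 to 135 mm from the axle line; origin at the centre of its underside, x along its length. To be left alone.
Things that resemble listed ones, but are neither listed nor needed, are in the scene too. What is shaped like the axle but orange or pink is not meant.

How it is judged (in metres and radians):
On the way, in this order (a step that is already met when the one before it is completed fails the run):
1. the roller lies in the cradle between the plates, in line with the holes, with the axle not yet in the entry plate (x of roller_c in the frame of cradle between -0.006 and 0.006 m and y of roller_c in the frame of cradle between -0.004 and 0.004 m and z of roller_c in the frame of cradle between -0.004 and 0.004 m and angle between the x axis of roller_c and the x axis of cradle, either way round below 0.12 rad and x of axle_nose in the frame of entry below 0 m), for 0.2 s.
2. the axle's nose is through the entry plate and in the roller's bore (x of roller_c in the frame of cradle between -0.006 and 0.006 m and y of roller_c in the frame of cradle between -0.004 and 0.004 m and z of roller_c in the frame of cradle between -0.004 and 0.004 m and angle between the x axis of roller_c and the x axis of cradle, either way round below 0.12 rad and x of axle_nose in the frame of entry between 0.03 and 0.2 m and y of axle_nose in the frame of entry between -0.008 and 0.008 m and z of axle_nose in the frame of entry between -0.008 and 0.008 m).
At the end, for the whole second after the job is handed in: Collar face within 4 mm of the entry plate and of the hole's centre, axle in line (0.06 rad) with its nose beyond the far plate; roller on it in the cradle, within 6 mm of the middle along the line, 4 mm across, 0.12 rad in line; both at rest (x of axle_collar in the frame of entry between -0.004 and 0.003 m and y of axle_collar in the frame of entry between -0.004 and 0.004 m and z of axle_collar in the frame of entry between -0.004 and 0.004 m and angle between the x axis of axle_handle and the x axis of entry, either way round below 0.06 rad and x of axle_nose in the frame of entry between 0.13 and 0.141 m and x of roller_c in the frame of cradle between -0.006 and 0.006 m and y of roller_c in the frame of cradle between -0.004 and 0.004 m and z of roller_c in the frame of cradle between -0.004 and 0.004 m and angle between the x axis of roller_c and the x axis of cradle, either way round below 0.12 rad and linear speed of each of axle, roller below 0.02 m/s); the robot touches nothing.
It fails at once if the short roller, the long roller, the bottle or the case is moved more than 30 mm or tipped over (distance of any of short_roller_c, long_roller_c, bottle, case from where it was at the start of the episode above 0.03 m or angle between bottle's own z axis and vertical above 0.5 rad).
It also fails if it takes over 70 s, if anything falls off the work surface, if the arm or the gripper's body presses on something with over 40 N, if the wrist force passes 120 N, or if a joint passes its speed limit or range.

## Working session

There is one attempt and no reset: what is moved stays moved. The work goes in short steps, Python scripts to look and compute and a shell command to move; the robot and the scene stay as the last step left them, time stands still between calls to the robot, and variables do not carry over. Pictures are saved under pics/ and viewed, and the job is handed in when it is done.

```bash
ls; mkdir -p pics; cat > h.py <<'E'
from bench import bot
import numpy as np, cv2
from scipy.spatial.transform import Rotation as R
np.set_printoptions(precision=1,suppress=True)
def cam(p,obs=None):
    f=p['frame'].shape[0]/2/np.tan(np.radians(p['vertical_fov'])/2)
    if 'eye' in p: return f,np.array(p['eye']),np.array(p['rotation'])
    T=np.array(p['tool_from_camera']); Rt=R.from_rotvec(obs['ee_rot']).as_matrix()
    return f,Rt@T[:3,3]+np.array(obs['tcp_pos']),Rt@T[:3,:3]
def pix2(p,uv,z,obs=None):
    f,e,Rm=cam(p,obs); uv=np.atleast_2d(uv).astype(float)
    d=(uv-[p['cx'],p['cy']])/f; s=d.copy()
    for _ in range(30): s=d/(1+p['k1']*(s**2).sum(1,keepdims=True))
    ray=np.c_[s,np.ones(len(s))]@Rm.T
    t=(z-e[2])/ray[:,2]; return e+ray*t[:,None]
def proj(p,X,obs=None):
    f,e,Rm=cam(p,obs); c=(np.atleast_2d(X)-e)@Rm; s=c[:,:2]/c[:,2:]
    return s*(1+p['k1']*(s**2).sum(1,keepdims=True))*f+[p['cx'],p['cy']]
def save(p,n): cv2.imwrite('pics/%s.png'%n,p['frame'][:,:,::-1])
E
python3 - <<'E'
from h import *
o=bot.get_obs();print(o)
for c in ['top','side','wrist']:
    p=bot.capture(c);save(p,c+'0');print(c,{k:v for k,v in p.items() if k!='frame'})
    for n in ['roller_c','short_roller_c','long_roller_c','axle_handle','axle_collar','axle_nose','entry','cradle','bottle','case']:
        print(n,[(round(r['score'],2),np.array(r['point'])) for r in bot.mark_of(p,n)[:4]])
E
```

```text
pics
{'t': 0.0, 'q': array([-1.5,  0.2,  1.6, -0. ,  1.4, -0.2]), 'dq': array([-0.,  0.,  0.,  0.,  0.,  0.]), 'joint_torque': array([ -0. , -38.6, -32.2,   0.1,   0. ,  -0. ]), 'tcp_pos': array([ 151. , -554.2,  213.6]), 'ee_rot': array([-3.1, -0.4, -0. ]), 'ft_force': array([-0.3,  0.4,  0.1]), 'moment': array([0., 0., 0.]), 'opening': 0.9982426354603534}
top {'vertical_fov': 46.4087605568926, 'cx': 256.55721888941986, 'cy': 190.6936054072831, 'k1': -0.17286278089289556, 'eye': array([ 388.5,   54. , 1245.3]), 'rotation': array([-2.2,  2.1, -0.1]), 'shot': 1}
roller_c [(0.95, array([629.7, 308.8,  33. ])), (0.62, array([629.5, 304.8,  35.4]))]
short_roller_c [(0.65, array([ 430.3, -318.2,   30.9]))]
long_roller_c [(0.88, array([ 566.7, -409.1,   30.3]))]
axle_handle [(0.86, array([422.6, 488.4,  14.6])), (0.69, array([437.9, 314.9,  46.7])), (0.69, array([322.5, 257.3,  19.9]))]
axle_collar [(0.75, array([431.2, 276.7,  53. ])), (0.68, array([453.7, 503. ,  16.9])), (0.65, array([425.8, 144.4,  53.6])), (0.61, array([ 592.1, -101.2,   44.7]))]
axle_nose [(0.74, array([173.7, 180.5,
[... 1018 characters left out ...]
0.71, array([581. , 556.8,   6.6])), (0.67, array([425.3, 142.1,  50.2]))]
entry [(0.57, array([602.9, -49.5,  40.6]))]
cradle [(0.6, array([ 597.1, -101.1,   44.8]))]
bottle [(0.7, array([494.3,  86.2,  -1.1]))]
case [(0.97, array([730.9,  -8. ,   2.1]))]
wrist {'vertical_fov': 58.9402072364283, 'cx': 257.99737112733897, 'cy': 191.46667677875217, 'k1': -0.0786188246366978, 'tool_from_camera': array([[  -0. ,   -1. ,   -0.3,   81.3],
       [   1. ,   -0. ,    0. ,    0.4],
       [  -0. ,   -0.3,    1. , -170.7],
       [   0. ,    0. ,    0. ,    1. ]]), 'shot': 3}
roller_c []
short_roller_c []
long_roller_c []
axle_handle []
axle_collar []
axle_nose []
entry []
cradle []
bottle []
case []
```

```bash
sed -i "s/np.array(p\['rotation'\])/R.from_rotvec(p['rotation']).as_matrix()/" h.py; grep -n rotation h.py
```

```text
7:    if 'eye' in p: return f,np.array(p['eye']),R.from_rotvec(p['rotation']).as_matrix()
```

View pics/top0.png

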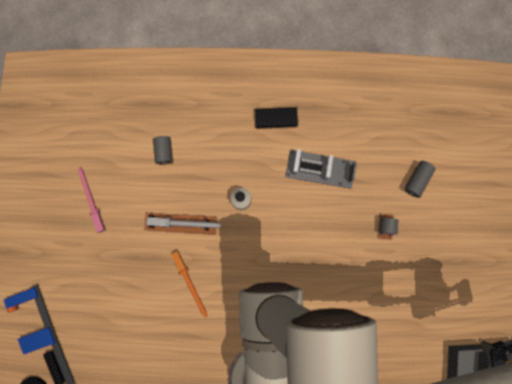

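View pics/side0.png

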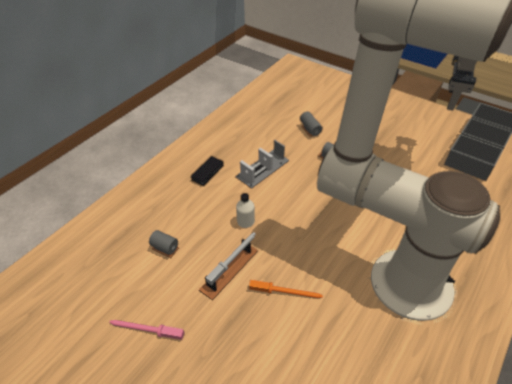

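```bash
python3 - <<'E'
from h import *
im=cv2.imread('pics/top0.png')
a=cv2.resize(im[125:175,140:190],None,fx=7,fy=7,interpolation=cv2.INTER_CUBIC)
b=cv2.resize(im[145:195,280:365],None,fx=7,fy=7,interpolation=cv2.INTER_CUBIC)
c=cv2.resize(im[200:245,135:230],None,fx=7,fy=7,interpolation=cv2.INTER_CUBIC)[:245]
d=np.zeros((600,800,3),np.uint8);d[:350,:200]=a[:,:350][:,75:275];d[:350,205:800]=b[:350,:595];d[355:600,:665]=c
cv2.imwrite('pics/z0.png',d)
p=bot.capture('top')
for nm,l in dict(roller=[(155,138),(171,137),(156,164),(172,163)],).items(): print(nm,pix2(p,l,34))
o=bot.get_obs();print(R.from_rotvec(o['ee_rot']).as_matrix())
E
```

```text
roller [[661.8 331.9  34. ]
 [665.2 286.9  34. ]
 [588.5 325.2  34. ]
 [592.  280.7  34. ]]
[[ 1.   0.3 -0. ]
 [ 0.3 -1.   0. ]
 [ 0.  -0.  -1. ]]
```

View pics/z0.png

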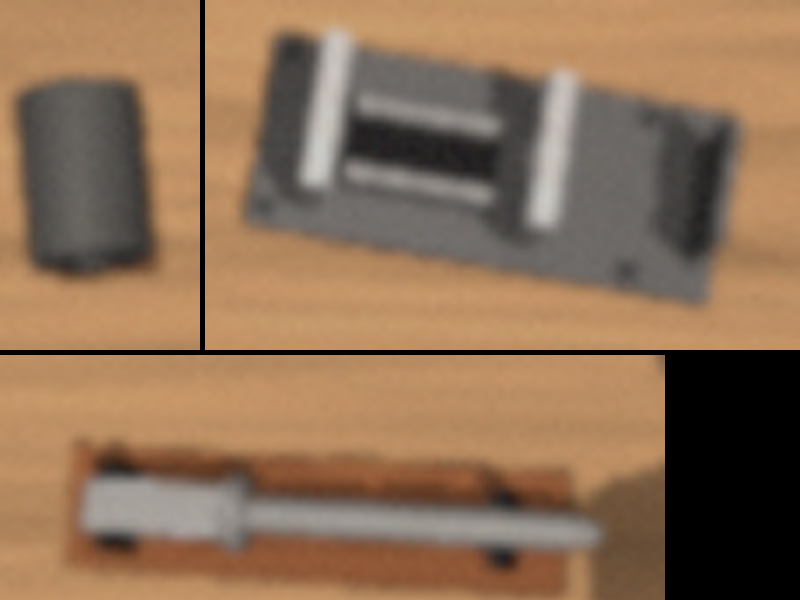

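```bash
cat >> h.py <<'E'
def yaw(o):
    M=R.from_rotvec(o['ee_rot']).as_matrix(); return np.degrees(np.arctan2(M[1,0],M[0,0])),np.degrees(np.arccos(-M[2,2]))
def go(pos,y,cur=None):
    """slide(cm), rot(deg) from current (assumed straight down) to pos, yaw y"""
    o=bot.get_obs()
    p0,y0=(np.array(o['tcp_pos']),yaw(o)[0]) if cur is None else (np.array(cur[:3]),cur[3])
    a=np.radians(y0); M=np.array([[np.cos(a),np.sin(a),0],[np.sin(a),-np.cos(a),0],[0,0,-1]])
    d=M.T@(np.array(pos)-p0)/10; w=-((y-y0+180)%360-180)
    print('from',p0,'yaw',y0,yaw(o)[1],'slide',np.round(d,2),'rotz',round(w,2),'rows',np.linalg.norm(d)/6.25,abs(w)/10.7)
E
python3 -c "
from h import *
go((560,-90,214.6),79.4)"
```

```text
from [ 151.  -554.8  214.6] yaw 15.23034220450608 0.0028731756456206246 slide [ 51.7 -34.1  -0. ] rotz -64.17 rows 9.905613182796943 5.997164279952703
```

```bash
python3 -m pendant '[{"hand":1,"slide":[5.2,-3.4,0],"rot":[0,0,-7]},{"hand":1,"slide":[10.3,-6.8,0],"rot":[0,0,-14]},{"hand":1,"slide":[15.5,-10.2,0],"rot":[0,0,-21]},{"hand":1,"slide":[20.7,-13.6,0],"rot":[0,0,-28]},{"hand":1,"slide":[25.8,-17,0],"rot":[0,0,-35]},{"hand":1,"slide":[31,-20.4,0],"rot":[0,0,-42]},{"hand":1,"slide":[36.2,-23.9,0],"rot":[0,0,-49]},{"hand":1,"slide":[41.4,-27.3,0],"rot":[0,0,-56]},{"hand":1,"slide":[46.5,-30.7,0],"rot":[0,0,-64.17]},{"hand":1,"slide":[51.7,-34.1,0],"rot":[0,0,-64.17]}]'
python3 - <<'E'
from h import *
o=bot.get_obs();p=bot.capture('wrist');save(p,'w1')
print(o['tcp_pos'],yaw(o))
import pickle;pickle.dump((o,p),open('w1.pkl','wb'))
for n in ['entry','cradle','stand']:
    print(n,[(round(r['score'],2),np.array(r['point'])) for r in bot.mark_of(p,n)[:4]])
E
```

```text
t: 2.95
tcp_pos: [561.5, -88.3, 214.9]
ee_rot: [2.415, 2.008, 0.0]
ft_force: [0.6, 0.1, 0.5]
opening: 0.999
[561.5 -88.3 214.9] (np.float64(79.47089215722237), np.float64(0.04828659578348047))
entry [(0.97, array([602.8, -53.5,  46.2]))]
cradle [(0.57, array([ 595.7, -102.4,   43.8]))]
stand [(0.82, array([ 595.4, -100.9,    0.4]))]
```

View pics/w1.png

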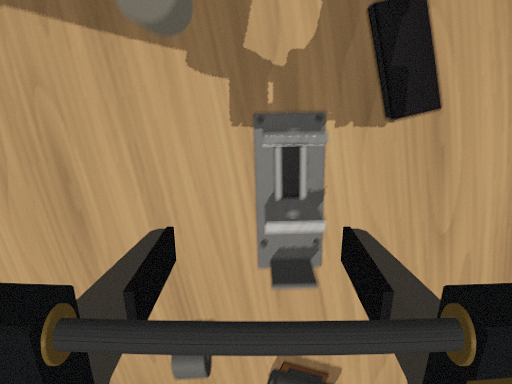

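```bash
python3 - <<'E'
import cv2
im=cv2.imread('pics/w1.png')
cv2.imwrite('pics/z1.png',cv2.resize(im[100:295,240:345],None,fx=3,fy=3,interpolation=cv2.INTER_CUBIC)) 
a=cv2.resize(im[125:155,250:335],None,fx=9,fy=9,interpolation=cv2.INTER_CUBIC)
b=cv2.resize(im[210:245,250:335],None,fx=9,fy=9,interpolation=cv2.INTER_CUBIC)
cv2.imwrite('pics/z2.png',cv2.vconcat([a,b]))
E
```

```text
(no output)
```

View pics/z1.png

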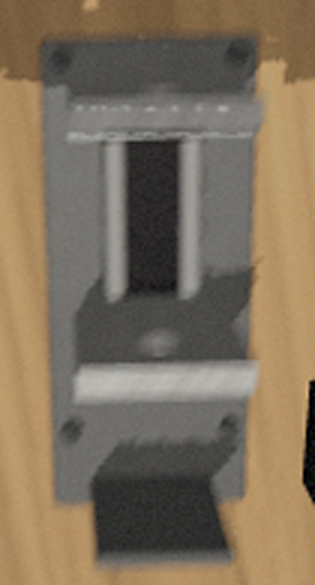

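View pics/z2.png

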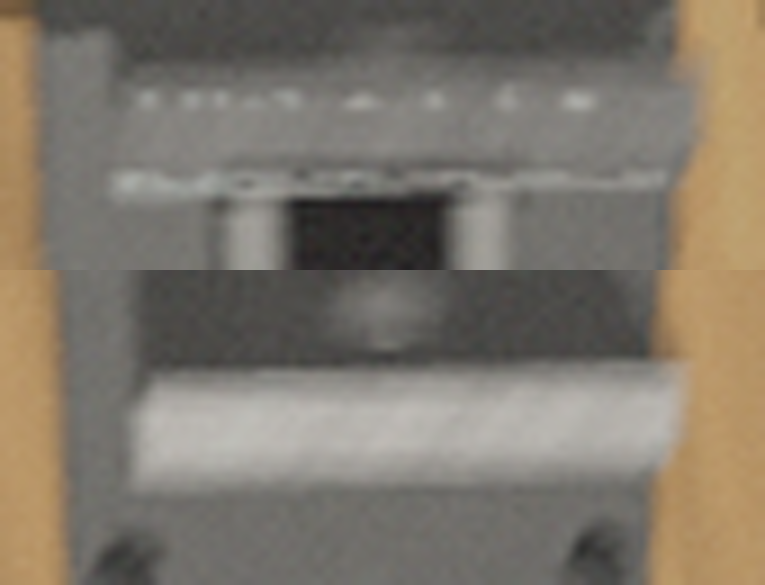

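```bash
python3 - <<'E'
from h import *
import pickle;o,p=pickle.load(open('w1.pkl','rb'))
b=pix2(p,[(253.7,112.7),(325.3,111.7),(259,267.7),(321,265.7)],8,o);print('base',b)
f=pix2(p,[(266,221.7),(326.2,220.2),(264.8,234.4),(324.4,232.4)],70,o);print('far',f,f.mean(0))
e=pix2(p,[(263,135),(326.8,134),(262.4,145.5),(325,145)],70,o);print('entry',e,e.mean(0))
ax=f.mean(0)-e.mean(0);print(np.linalg.norm(ax),ax,np.degrees(np.arctan2(-ax[1],-ax[0])))
bx=b[2:].mean(0)-b[:2].mean(0);print(np.linalg.norm(bx),np.degrees(np.arctan2(-bx[1],-bx[0])))
print('cradle est plates',(f.mean(0)+e.mean(0))/2,'base',b.mean(0)-bx/np.linalg.norm(bx)*30)
# predicted overlay
for c in [(595,-100.9)]:
  pass
E
```

```text
base [[ 569.2  -30.6    8. ]
 [ 646.2  -43.6    8. ]
 [ 540.5 -217.     8. ]
 [ 617.  -228.7    8. ]]
far [[ 562.8 -133.7   70. ]
 [ 622.1 -143.2   70. ]
 [ 559.2 -147.    70. ]
 [ 618.6 -156.    70. ]] [ 590.7 -145.    70. ]
entry [[575.2 -48.7  70. ]
 [633.6 -58.5  70. ]
 [572.9 -58.2  70. ]
 [630.6 -68.4  70. ]] [603.1 -58.4  70. ]
87.42859400926959 [-12.4 -86.5   0. ] 81.83969742991349
187.98103020278515 81.13154608121063
cradle est plates [ 596.9 -101.7   70. ] base [ 597.8 -100.4    8. ]
```

```bash
python3 -c "
from h import *
go((628,306,170),185)"
```

```text
from [560.5 -89.1 214.4] yaw 79.53177513487596 0.0392983073121622 slide [40.1 -0.5  4.4] rotz -105.47 rows 6.453028798468895 9.856843445338697
```

```bash
python3 -m pendant '[{"hand":1,"slide":[5,0,0.5],"rot":[0,0,-10.6]},{"hand":1,"slide":[10,0,1],"rot":[0,0,-21.1]},{"hand":1,"slide":[15,-0.1,1.5],"rot":[0,0,-31.7]},{"hand":1,"slide":[20,-0.2,2],"rot":[0,0,-42.2]},{"hand":1,"slide":[25,-0.3,2.5],"rot":[0,0,-52.8]},{"hand":1,"slide":[30,-0.4,3],"rot":[0,0,-63.3]},{"hand":1,"slide":[35,-0.5,3.5],"rot":[0,0,-73.9]},{"hand":1,"slide":[40.1,-0.5,4.4],"rot":[0,0,-84.4]},{"hand":1,"slide":[40.1,-0.5,4.4],"rot":[0,0,-95]},{"hand":1,"slide":[40.1,-0.5,4.4],"rot":[0,0,-105.5]}]'
python3 - <<'E'
from h import *
o=bot.get_obs();p=bot.capture('wrist');save(p,'w2')
print(o['tcp_pos'],yaw(o))
import pickle;pickle.dump((o,p),open('w2.pkl','wb'))
for n in ['roller_c']:
    print(n,[(round(r['score'],2),np.array(r['point'])) for r in bot.mark_of(p,n)[:4]])
E
```

```text
t: 4.4
tcp_pos: [629.3, 303.8, 170.2]
ee_rot: [0.142, -3.138, 0.001]
ft_force: [-0.0, -0.3, -0.4]
opening: 0.999
[629.3 303.8 170.2] (np.float64(-174.81707669966806), np.float64(0.05744067013685237))
roller_c [(0.97, array([628.5, 309.2,  35.3])), (0.62, array([626.6, 312.2,  32.1]))]
```

View pics/w2.png

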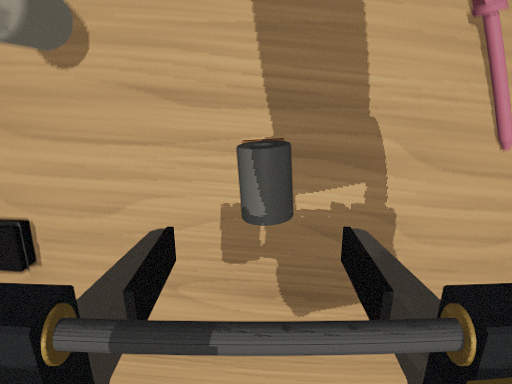

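```bash
cat >> h.py <<'E'
from scipy.optimize import minimize
def cyl(x,y,z,yw,L,r):
    a=np.linspace(0,2*np.pi,40); d=np.array([np.cos(yw),np.sin(yw),0]);n=np.array([-d[1],d[0],0])
    ring=r*(np.cos(a)[:,None]*n+np.sin(a)[:,None]*[0,0,1])
    return np.r_[ring+d*L/2,ring-d*L/2]+[x,y,z]
def fitcyl(p,o,box,x0,z,L,r,thr=60):
    u0,v0,u1,v1=box; im=p['frame'][v0:v1,u0:u1]
    hsv=cv2.cvtColor(im,cv2.COLOR_RGB2HSV); m=(hsv[:,:,1]<thr).astype(np.uint8)
    n,l,st,_=cv2.connectedComponentsWithStats(m); k=1+np.argmax(st[1:,4]); m=(l==k).astype(float)
    def render(q):
        h=cv2.convexHull(proj(p,cyl(q[0],q[1],z,q[2],L,r),o).astype(np.float32))[:,0]-[u0,v0]+.5
        im=np.zeros((m.shape[0]*4,m.shape[1]*4),np.uint8); cv2.fillPoly(im,[np.int32(h*4*16)],255,shift=4)
        return cv2.resize(im,(m.shape[1],m.shape[0]),interpolation=cv2.INTER_AREA)/255.
    f=lambda s:np.abs(render([s[0],s[1],s[2]/50])-m).sum()
    s=np.array([x0[0],x0[1],x0[2]*50]);
    r_=minimize(f,s,method='Nelder-Mead',options=dict(initial_simplex=np.array([s,s+[5,0,0],s+[0,5,0],s+[0,0,5]])))
    q=r_.x; print('area',m.sum(),'resid',r_.fun,'x,y,yawdeg',q[0],q[1],np.degrees(q[2]/50)); return m,render([q[0],q[1],q[2]/50])
E
python3 - <<'E'
from h import *
import pickle;o,p=pickle.load(open('w2.pkl','rb'))
for t in (50,70,90):
  m,rr=fitcyl(p,o,(215,125,320,245),(629,307,np.radians(5)),34,70,25,t)
cv2.imwrite('pics/z3.png',cv2.resize(np.hstack([m*255,rr*255,np.abs(m-rr)*255]).astype(np.uint8),None,fx=2.5,fy=2.5))
E
```

```text
area 4217.0 resid 261.7058823529412 x,y,yawdeg 630.2424560044735 309.9707749201331 8.240916475243454
area 4254.0 resid 241.02745098039213 x,y,yawdeg 629.8546605728079 309.7746266849337 7.847109799278269
area 4306.0 resid 172.78039215686272 x,y,yawdeg 630.4492283300726 309.89694076019146 8.433526003313853
```

View pics/z3.png

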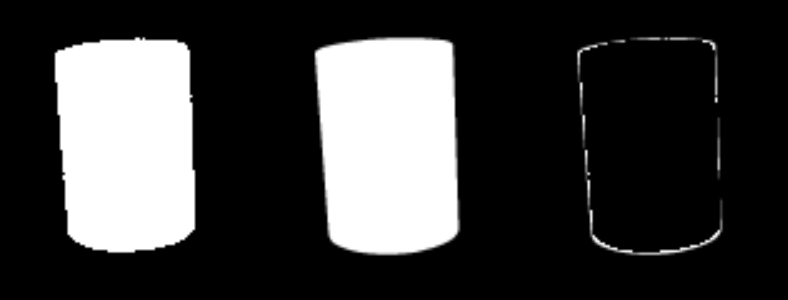

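```bash
python3 -c "
from h import *
go((630.3,309.9,17),188.3)"
```

```text
from [629.5 303.4 170.6] yaw -175.18645982644534 0.03188006874739464 slide [-0.1  0.6 15.4] rotz -3.49 rows 2.460079335423105 0.3258373669575045
```

```bash
python3 -m pendant '[{"hand":1,"slide":[-0.1,0.6,3],"rot":[0,0,-3.5]},{"hand":1,"slide":[-0.1,0.6,7],"rot":[0,0,-3.5]},{"hand":1,"slide":[-0.1,0.6,11],"rot":[0,0,-3.5]},{"hand":1,"slide":[-0.1,0.6,14],"rot":[0,0,-3.5]},{"hand":1,"slide":[-0.1,0.6,15.3],"rot":[0,0,-3.5]},{"hand":1,"slide":[-0.1,0.6,15.3],"rot":[0,0,-3.5]},{"hand":0.3,"slide":[-0.1,0.6,15.3],"rot":[0,0,-3.5]},{"hand":0.3,"slide":[-0.1,0.6,15.3],"rot":[0,0,-3.5]},{"hand":0.3,"slide":[-0.1,0.6,15.3],"rot":[0,0,-3.5]},{"hand":0.3,"slide":[-0.1,0.6,15.3],"rot":[0,0,-3.5]}]'
python3 - <<'E'
from h import *
p=bot.capture('wrist');save(p,'w3');o=bot.get_obs();print(o['tcp_pos'],yaw(o),o['opening'],o['ft_force'])
go((597,-101.2,110),81)
E
```

```text
t: 5.75
tcp_pos: [629.8, 311.3, 18.0]
ee_rot: [-0.23, 3.133, 0.0]
ft_force: [0.1, -0.2, -1.4]
opening: 0.587
[629.9 310.7  18. ] (np.float64(-171.58556442996624), np.float64(0.06991643956876524)) 0.5494808512558398 [ 0.2 -3.6  2.7]
from [629.9 310.7  18. ] yaw -171.58556442996624 0.06991643956876524 slide [  9.3 -40.3  -9.2] rotz 107.41 rows 6.773055868442402 10.038732296264842
```

View pics/w3.png

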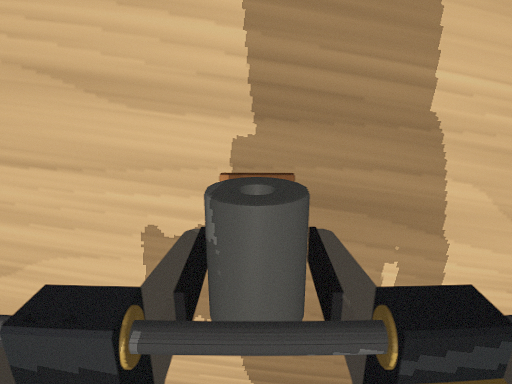

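```bash
python3 -m pendant '[{"hand":0.3,"slide":[0,0,0],"rot":[0,0,0]},{"hand":0.3,"slide":[0,0,0],"rot":[0,0,0]},{"hand":0.3,"slide":[0,0,-2],"rot":[0,0,0]},{"hand":0.3,"slide":[0,0,-6],"rot":[0,0,0]},{"hand":0.3,"slide":[0,0,-10],"rot":[0,0,8]},{"hand":0.3,"slide":[0.5,-2,-11.5],"rot":[0,0,18]},{"hand":0.3,"slide":[1.5,-6.5,-11.5],"rot":[0,0,28]},{"hand":0.3,"slide":[2.6,-11.5,-11.5],"rot":[0,0,38]},{"hand":0.3,"slide":[3.8,-16.5,-11.5],"rot":[0,0,48]},{"hand":0.3,"slide":[4.9,-21,-11.5],"rot":[0,0,58]}]'
python3 - <<'E'
from h import *
go((597,-101.2,133),81)
E
```

```text
t: 7.05
tcp_pos: [611.7, 95.2, 133.7]
ee_rot: [1.326, 2.847, 0.002]
ft_force: [0.4, 0.1, -2.0]
opening: 0.542
from [611.7  95.2 133.7] yaw 130.0663602826934 0.08482186418528848 slide [-14.1 -13.8   0.1] rotz 49.07 rows 3.150680600990334 4.585641147915272
```

```bash
python3 -m pendant '[{"hand":0.3,"slide":[-3.1,-3,0],"rot":[0,0,10]},{"hand":0.3,"slide":[-6.3,-6.1,0],"rot":[0,0,20]},{"hand":0.3,"slide":[-9.5,-9.3,0],"rot":[0,0,30]},{"hand":0.3,"slide":[-12,-11.7,0],"rot":[0,0,40]},{"hand":0.3,"slide":[-14.1,-13.8,0.1],"rot":[0,0,49]},{"hand":0.3,"slide":[-14.1,-13.8,0.1],"rot":[0,0,49]},{"hand":0.3,"slide":[-14.1,-13.8,1],"rot":[0,0,49]},{"hand":0.3,"slide":[-14.1,-13.8,2.1],"rot":[0,0,49]},{"hand":0.3,"slide":[-14.1,-13.8,2.1],"rot":[0,0,49]},{"hand":0.3,"slide":[-14.1,-13.8,2.1],"rot":[0,0,49]}]'
python3 - <<'E'
from h import *
import pickle
o=bot.get_obs();p=bot.capture('wrist');save(p,'w4');pickle.dump((o,p),open('w4.pkl','wb'));print(o['tcp_pos'],yaw(o),o['opening'],o['ft_force'])
p2=bot.capture('top');save(p2,'t4');o2=bot.get_obs();print(o2['tcp_pos'],yaw(o2))
im=np.hstack([p['frame'],p2['frame'][140:220,270:370].repeat(4,0).repeat(4,1)[:384,:288]] if 0 else [p['frame']])
E
```

```text
t: 8.3
tcp_pos: [598.1, -100.0, 111.4]
ee_rot: [-2.381, -2.049, 0.0]
ft_force: [0.0, -0.6, -1.6]
opening: 0.54
[ 598.1 -100.   111.4] (np.float64(81.45256974714295), np.float64(0.02192089371735322)) 0.5397715834211536 [ 0.  -0.6 -1.6]
[ 598.4 -100.4  111.9] (np.float64(81.43119865096237), np.float64(0.033992438725896926))
```

View pics/w4.png

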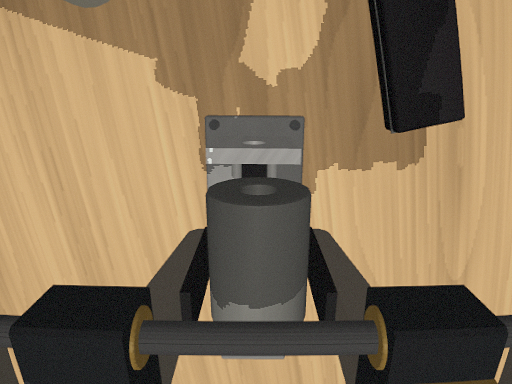

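```bash
python3 - <<'E'
from h import *
import pickle;o,p=pickle.load(open('w4.pkl','rb'))
im=p['frame'].copy()
a=np.radians(81.1);d=np.array([np.cos(a),np.sin(a),0])  # toward camera/entry side
n=np.array([-d[1],d[0],0])
tcp=np.array(o['tcp_pos']);
def poly(P,c):
    for q in proj(p,P,o): cv2.circle(big,tuple(int(t) for t in (q-[190,100]+.5)*5),2,c,-1)
big=cv2.resize(im[100:220,190:330,::-1],None,fx=5,fy=5,interpolation=cv2.INTER_CUBIC)
y4=np.radians(yaw(o)[0]);C=cyl(tcp[0],tcp[1],tcp[2]+16.5,y4,70,25);poly(C[:40],(0,0,255))
c=np.array([597,-101.2,0])
t=np.linspace(-30,30,13)[:,None]
for xx in (49,39): poly(c+[0,0,70]+d*xx+n*t,(0,255,0))
t=np.linspace(-40,40,17)[:,None]
poly(c+[0,0,8]+d*65+n*t,(255,0,0))
for s in(-40,40): poly(c+[0,0,8]+n*s+d*np.linspace(20,65,10)[:,None],(255,0,0))
cv2.imwrite('pics/z4.png',big)
E
```

```text
(no output)
```

View pics/z4.png

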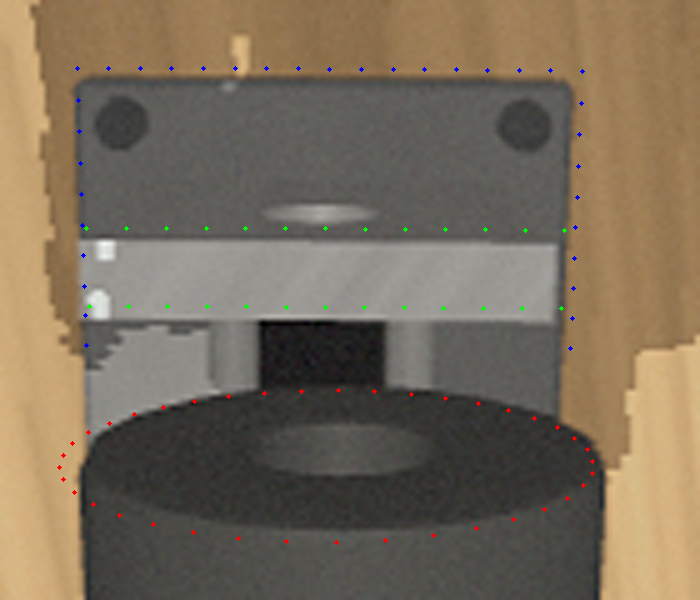

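```bash
python3 -m pendant '[{"hand":0.3,"slide":[-0.1,-0.1,0],"rot":[0,0,0]},{"hand":0.3,"slide":[-0.25,-0.3,0],"rot":[0,0,0]},{"hand":0.3,"slide":[-0.25,-0.3,1.3],"rot":[0,0,0]},{"hand":0.3,"slide":[-0.25,-0.3,2.6],"rot":[0,0,0]},{"hand":0.3,"slide":[-0.25,-0.3,2.6],"rot":[0,0,0]},{"hand":0.3,"slide":[-0.25,-0.3,2.6],"rot":[0,0,0]},{"hand":0.3,"slide":[-0.25,-0.3,2.6],"rot":[0,0,0]},{"hand":0.3,"slide":[-0.25,-0.3,2.6],"rot":[0,0,0]},{"hand":0.3,"slide":[-0.25,-0.3,2.6],"rot":[0,0,0]},{"hand":0.3,"slide":[-0.25,-0.3,2.6],"rot":[0,0,0]}]'
python3 - <<'E'
from h import *
import pickle
o=bot.get_obs();p=bot.capture('wrist');pickle.dump((o,p),open('w5.pkl','wb'));print(o['tcp_pos'],yaw(o),o['opening'],o['ft_force'])
s=bot.capture('side');t=bot.capture('top')
a=cv2.resize(p['frame'][100:260,190:330,::-1],None,fx=3.5,fy=3.5,interpolation=cv2.INTER_CUBIC)
b=cv2.resize(s['frame'][130:200,225:300,::-1],None,fx=4,fy=4,interpolation=cv2.INTER_CUBIC)
c=cv2.resize(t['frame'][140:210,280:355,::-1],None,fx=4,fy=4,interpolation=cv2.INTER_CUBIC)
v=np.vstack([b,c]);v=v[:560]
cv2.imwrite('pics/z5.png',np.hstack([a[:560],v]))
E
```

```text
t: 9.65
tcp_pos: [594.8, -102.6, 85.7]
ee_rot: [2.382, 2.048, 0.0]
ft_force: [0.3, 0.1, -2.6]
opening: 0.547
[ 594.8 -102.6   85.7] (np.float64(81.39917901730217), np.float64(0.01241940292598075)) 0.5467636893340081 [ 0.3  0.1 -2.6]
```

View pics/z5.png

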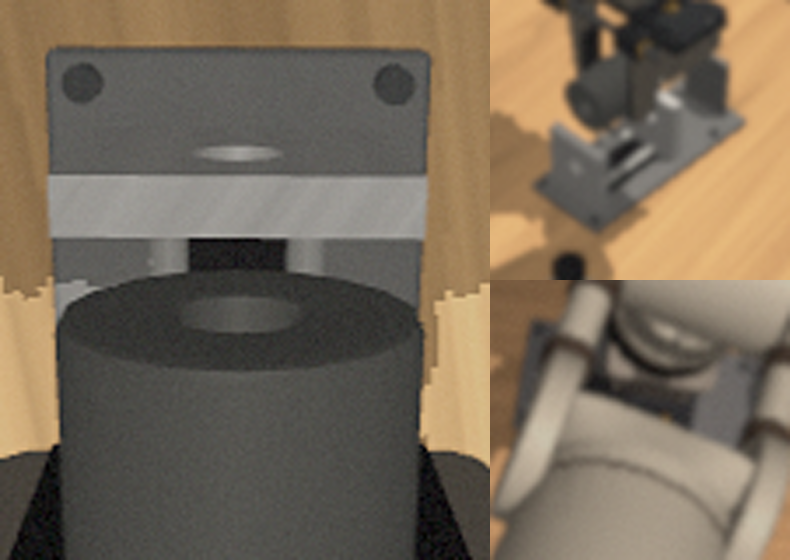

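```bash
python3 - <<'E'
from h import *
import pickle;o,p=pickle.load(open('w5.pkl','rb'))
y=np.radians(yaw(o)[0]);tx=np.array([np.cos(y),np.sin(y),0]);ty=np.array([np.sin(y),-np.cos(y),0])
g=lambda u,v,z:[((pix2(p,[(190+u/3.5-.4,100+v/3.5-.4)],z,o)[0]-o['tcp_pos'])@k) for k in (tx,ty)]
print('plate in/out',g(238,238,70),g(238,176,70),'base edge',g(238,48,8),g(46,80,8),g(431,80,8))
for dz in(0,-2): print('end top,bottom',g(240,272,127.2+dz),g(240,370,77.2+dz),g(58,325,102+dz),g(421,325,102+dz))
E
```

```text
plate in/out [np.float64(38.99361206549048), np.float64(1.2627145611275115)] [np.float64(49.005051777819546), np.float64(1.2705363126023048)] base edge [np.float64(65.14928371046314), np.float64(1.2286629591481617)] [np.float64(58.78342954555262), np.float64(-38.42859713883303)] [np.float64(58.74259767731425), np.float64(41.08331493094918)]
end top,bottom [np.float64(47.69559024666903), np.float64(1.5432421368277982)] [np.float64(19.12996097747058), np.float64(1.5712698061769892)] [np.float64(34.005069559831476), np.float64(-23.146804605938335)] [np.float64(33.97829871905626), np.float64(26.128628161874833)]
end top,bottom [np.float64(47.195126057647194), np.float64(1.5445704984684507)] [np.float64(18.450337865555607), np.float64(1.5725403449978774)] [np.float64(33.408958577114596), np.float64(-23.465480262346855)] [np.float64(33.381840998513056), np.float64(26.44817140167514)]
```

```bash
python3 - <<'E'
from h import *
import pickle;o,p=pickle.load(open('w5.pkl','rb'))
y=np.radians(yaw(o)[0]);tx=np.array([np.cos(y),np.sin(y),0]);ty=np.array([np.sin(y),-np.cos(y),0])
g=lambda u,v,z:[((pix2(p,[(190+u/3.5-.4,100+v/3.5-.4)],z,o)[0]-o['tcp_pos'])@k) for k in (tx,ty)]
for dz in(0,-2): print('end top,bottom',g(240,272,77.2+dz),g(240,370,127.2+dz))
E
```

```text
end top,bottom [np.float64(35.18398552112341), np.float64(1.576451177845259)] [np.float64(36.12053877534469), np.float64(1.5395063356528862)]
end top,bottom [np.float64(34.68352133210158), np.float64(1.5777795394859124)] [np.float64(35.440915663429706), np.float64(1.540776874473777)]
```

```bash
python3 -m pendant '[{"hand":0.3,"slide":[0,0,1.2],"rot":[0,0,0]},{"hand":0.3,"slide":[0,0,2.4],"rot":[0,0,0]},{"hand":0.3,"slide":[0,0,3.6],"rot":[0,0,0]},{"hand":0.3,"slide":[0,0,4.6],"rot":[0,0,0]},{"hand":0.3,"slide":[0,0,5.2],"rot":[0,0,0]},{"hand":0.3,"slide":[0,0,5.5],"rot":[0,0,0]},{"hand":0.3,"slide":[0,0,5.5],"rot":[0,0,0]},{"hand":0.3,"slide":[0,0,5.6],"rot":[0,0,0]},{"hand":0.3,"slide":[0,0,5.6],"rot":[0,0,0]},{"hand":0.3,"slide":[0,0,5.6],"rot":[0,0,0]}]'
python3 - <<'E'
from h import *
import pickle
o=bot.get_obs();p=bot.capture('wrist');pickle.dump((o,p),open('w6.pkl','wb'));print(o['tcp_pos'],yaw(o),o['opening'],o['ft_force'])
cv2.imwrite('pics/z6.png',cv2.resize(p['frame'][100:260,190:330,::-1],None,fx=3.5,fy=3.5,interpolation=cv2.INTER_CUBIC))
E
```

```text
t: 11.05
tcp_pos: [594.9, -102.6, 29.8]
ee_rot: [2.382, 2.048, 0.0]
ft_force: [-0.3, 0.3, -2.2]
opening: 0.543
[ 594.9 -102.6   29.8] (np.float64(81.39625307917565), np.float64(0.018943100202558592)) 0.5429429003147882 [-0.3  0.3 -2.2]
```

View pics/z6.png

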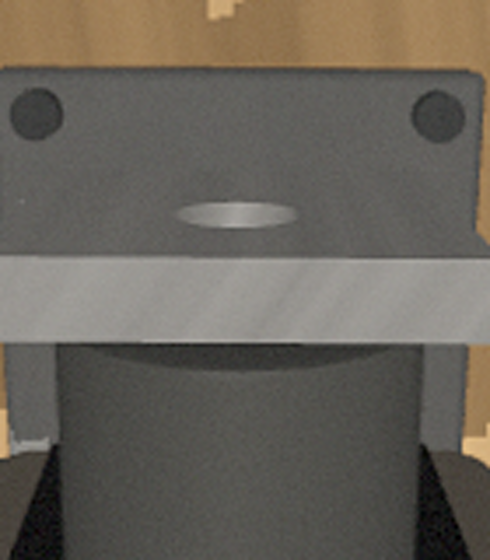

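```bash
python3 -m pendant '[{"hand":0.3,"slide":[0,0,0.1],"rot":[0,0,0]},{"hand":0.3,"slide":[0,0,0.12],"rot":[0,0,0]},{"hand":0.6,"slide":[0,0,0.12],"rot":[0,0,0]},{"hand":0.8,"slide":[0,0,0.12],"rot":[0,0,0]},{"hand":0.8,"slide":[0,0,0.12],"rot":[0,0,0]},{"hand":0.8,"slide":[0,0,0.12],"rot":[0,0,0]},{"hand":0.8,"slide":[0,0,-2],"rot":[0,0,0]},{"hand":0.8,"slide":[0,0,-6],"rot":[0,0,0]},{"hand":0.8,"slide":[0,0,-11],"rot":[0,0,0]},{"hand":0.8,"slide":[0,0,-17],"rot":[0,0,0]}]'
python3 - <<'E'
from h import *
import pickle
o=bot.get_obs();p=bot.capture('wrist');pickle.dump((o,p),open('w7.pkl','wb'));print(o['tcp_pos'],yaw(o),o['opening'],o['ft_force'])
cv2.imwrite('pics/z7.png',cv2.resize(p['frame'][90:290,200:320,::-1],None,fx=3,fy=3,interpolation=cv2.INTER_CUBIC))
s=bot.capture('side');cv2.imwrite('pics/z7s.png',cv2.resize(s['frame'][130:200,225:300,::-1],None,fx=6,fy=6,interpolation=cv2.INTER_CUBIC))
E
```

```text
t: 12.35
tcp_pos: [593.9, -102.3, 200.1]
ee_rot: [-2.38, -2.047, 0.002]
ft_force: [0.5, -0.8, 0.2]
opening: 0.799
[ 593.9 -102.3  200.1] (np.float64(81.39171038130104), np.float64(0.12822752488421688)) 0.7986443609627588 [ 0.5 -0.8  0.2]
```

View pics/z7.png

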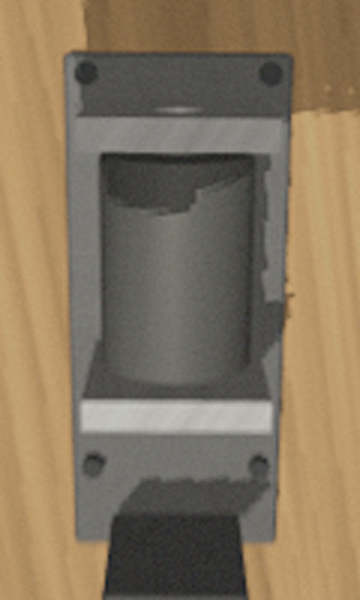

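View pics/z7s.png

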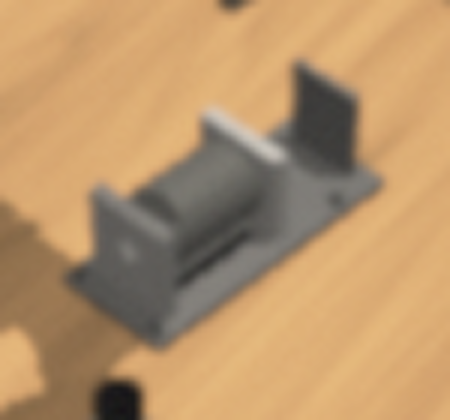

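```bash
python3 - <<'E'
from h import *
import pickle;o,p=pickle.load(open('w7.pkl','rb'))
k=lambda u,v:(200+u/3-.33,90+v/3-.33)
b=pix2(p,[k(66,53),k(293,53),k(77,541),k(275,541)],8,o);print(b)
bx=b[:2].mean(0)-b[2:].mean(0);print(np.linalg.norm(bx),np.degrees(np.arctan2(bx[1],bx[0])))
for i,j in((0,1),(2,3)): q=b[j]-b[i];print(np.linalg.norm(q),np.degrees(np.arctan2(q[1],q[0]))+90)
e=pix2(p,[k(77,118),k(285,118),k(77,152),k(283,153)],70,o);f=pix2(p,[k(79,400),k(273,400),k(80,434),k(272,434)],70,o)
ax=e.mean(0)-f.mean(0);print('plates',e.mean(0),f.mean(0),np.linalg.norm(ax),np.degrees(np.arctan2(ax[1],ax[0])))
for i,j in((0,1),(2,3)):
  for g in(e,f): q=g[j]-g[i];print(np.linalg.norm(q),np.degrees(np.arctan2(q[1],q[0]))+90)
print((e.mean(0)+f.mean(0))/2)
# roller ends: far end (lower arc bottom) z70 top ; edge
r=pix2(p,[k(176,386)],70,o);d=np.array([np.cos(np.radians(81.2)),np.sin(np.radians(81.2)),0]);print('far end x',(r[0]-(e.mean(0)+f.mean(0))/2)@d)
go((430,300,150),270)
E
```

```text
[[ 567.2  -32.9    8. ]
 [ 645.2  -44.7    8. ]
 [ 537.4 -220.4    8. ]
 [ 615.7 -232.2    8. ]]
189.82397790799558 81.0129305337186
78.94311277417334 81.37996572900323
79.26355808029135 81.43194402683778
plates [603.2 -59.7  70. ] [ 588.5 -147.7   70. ] 89.23733241057596 80.52873583401815
60.912260067849445 81.38753226935432
61.45390587640855 81.41290138799913
60.851745827277306 81.10991609899574
61.47756504228743 81.41733248590953
[ 595.9 -103.7   70. ]
far end x -34.01472508118932
from [ 599.1 -104.1  208.3] yaw 81.40354910835306 0.8455013947731581 slide [ 37.4 -22.8   5.8] rotz 171.4 rows 7.070835489865216 16.019023281154492
```

```bash
python3 - <<'E'
from h import *
import pickle
np.set_printoptions(precision=3,suppress=True)
w=bot.capture('wrist');o=bot.get_obs();print(o['q'],o['tcp_pos'],yaw(o))
go((440,250,200),88)
go((440,250,200),268)
E
```

```text
[-0.371  0.238  1.525  0.     1.369 -0.221] [ 597.332 -103.506  204.272] (np.float64(81.4044570881544), np.float64(0.510854642441698))
from [ 597.332 -103.506  204.272] yaw 81.4044570881544 0.510854642441698 slide [ 32.6  -20.84   0.43] rotz -6.6 rows 6.191360399822234 0.6164058796117382
from [ 597.332 -103.506  204.272] yaw 81.4044570881544 0.510854642441698 slide [ 32.6  -20.84   0.43] rotz 173.4 rows 6.191360399822234 16.20602402693032
```

```bash
python3 -m pendant '[{"hand":0.9,"slide":[4.6,-2.8,0],"rot":[0,0,0]},{"hand":0.9,"slide":[9.4,-5.6,0],"rot":[0,0,-1]},{"hand":0.9,"slide":[14.2,-8.4,0],"rot":[0,0,-2]},{"hand":0.9,"slide":[19,-11.3,0],"rot":[0,0,-3]},{"hand":0.9,"slide":[23.8,-14.2,0.2],"rot":[0,0,-4]},{"hand":0.9,"slide":[28.6,-17.1,0.6],"rot":[0,0,-5]},{"hand":0.9,"slide":[33.2,-20,1],"rot":[0,0,-6]},{"hand":0.9,"slide":[36,-21.6,2],"rot":[0,0,-6.6]},{"hand":0.9,"slide":[37.4,-22.4,2.4],"rot":[0,0,-6.6]},{"hand":0.9,"slide":[37.4,-22.4,2.4],"rot":[0,0,-6.6]}]'
python3 - <<'E'
from h import *
import pickle
bot.capture('side')
o=bot.get_obs();p=bot.capture('wrist');save(p,'w8');pickle.dump((o,p),open('w8.pkl','wb'));print(o['tcp_pos'],yaw(o),o['opening'],o['ft_force'])
for n in ['axle_handle','axle_collar','axle_nose']:
    print(n,[(round(r['score'],2),np.array(r['point'])) for r in bot.mark_of(p,n)[:4]])
E
```

```text
t: 13.75
tcp_pos: [428.5, 300.6, 174.4]
ee_rot: [-2.258, -2.183, 0.004]
ft_force: [1.0, -0.2, 0.3]
opening: 0.902
[429.2 300.1 175. ] (np.float64(87.99699000057339), np.float64(0.07710819243020081)) 0.8993728183517387 [-0.1  0.   0.7]
axle_handle [(0.98, array([428.6, 313.2,  50.6])), (0.71, array([327.6, 258.6,  14. ]))]
axle_collar [(0.67, array([427.6, 279.3,  45.8])), (0.58, array([291.6, 240.8,  15.1]))]
axle_nose [(0.84, array([174.5, 179.2,   6.1])), (0.61, array([429.8, 279.7,  48.4])), (0.58, array([425.6, 143.8,  50.4]))]
```

View pics/w8.png

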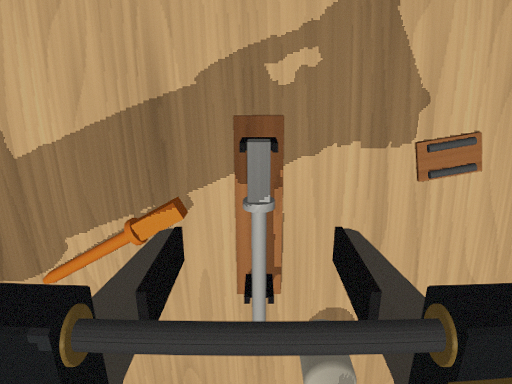

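```bash
python3 - <<'E'
import cv2
im=cv2.imread('pics/w8.png')
cv2.imwrite('pics/z8.png',cv2.resize(im[125:325,225:295],None,fx=3,fy=3,interpolation=cv2.INTER_CUBIC))
cv2.imwrite('pics/z8b.png',cv2.resize(im[125:225,225:295],None,fx=6,fy=6,interpolation=cv2.INTER_CUBIC))
E
```

```text
(no output)
```

View pics/z8.png

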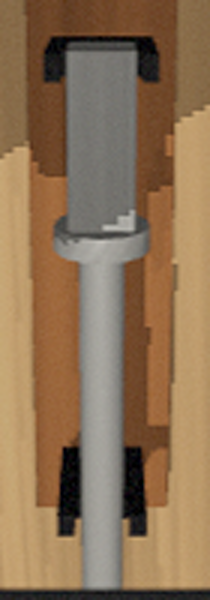

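View pics/z8b.png

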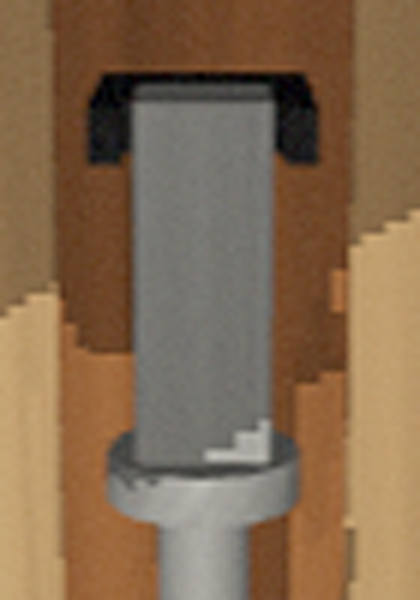

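```bash
python3 - <<'E'
from h import *
import pickle;o,p=pickle.load(open('w8.pkl','rb'))
k=lambda u,v:(225+u/6-.42,125+v/6-.42)
h=pix2(p,[k(133,100),k(274,100),k(135,465),k(271,465)],60,o);print(h,h.mean(0))
a=h[:2].mean(0)-h[2:].mean(0);print(np.linalg.norm(a),np.degrees(np.arctan2(a[1],a[0])))
k3=lambda u,v:(225+u/3-.33,125+v/3-.33)
s=pix2(p,[k3(100,270),k3(102.5,580)],55,o);print(s);a=s[0]-s[1];print(np.degrees(np.arctan2(a[1],a[0])))
y=np.radians(yaw(o)[0]);tx=np.array([np.cos(y),np.sin(y),0]);ty=np.array([np.sin(y),-np.cos(y),0])
q=h.mean(0)-o['tcp_pos'];print('tool xy',q@tx,q@ty, yaw(o))
E
```

```text
[[422.5 339.9  60. ]
 [442.3 339.2  60. ]
 [420.4 286.1  60. ]
 [440.5 285.4  60. ]] [431.4 312.6  60. ]
53.85624158076052 87.9147929076892
[[429.6 272.   55. ]
 [426.5 160.1  55. ]]
88.40346400151547
tool xy 12.617127932339681 1.7518286040182223 (np.float64(87.99699000057339), np.float64(0.07710819243020081))
```

```bash
python3 -m pendant '[{"hand":0.6,"slide":[0.9,0,2],"rot":[0,0,0]},{"hand":0.6,"slide":[0.9,0,6],"rot":[0,0,0]},{"hand":0.6,"slide":[0.9,0,10],"rot":[0,0,0]},{"hand":0.6,"slide":[0.9,0,13],"rot":[0,0,0]},{"hand":0.6,"slide":[0.9,0,14.2],"rot":[0,0,0]},{"hand":0.6,"slide":[0.9,0,14.2],"rot":[0,0,0]},{"hand":0.05,"slide":[0.9,0,14.2],"rot":[0,0,0]},{"hand":0.05,"slide":[0.9,0,14.2],"rot":[0,0,0]},{"hand":0.05,"slide":[0.9,0,14.2],"rot":[0,0,0]},{"hand":0.05,"slide":[0.9,0,14.2],"rot":[0,0,0]}]'
python3 - <<'E'
from h import *
import pickle
o=bot.get_obs();p=bot.capture('wrist');save(p,'w9');print(o['tcp_pos'],yaw(o),o['opening'],o['ft_force'])
E
```

```text
t: 15.25
tcp_pos: [429.8, 309.8, 34.0]
ee_rot: [2.26, 2.182, 0.001]
ft_force: [-0.1, -0.3, 3.2]
opening: 0.215
[429.8 309.8  34. ] (np.float64(88.00674246638505), np.float64(0.04204799127125485)) 0.21522507748952596 [-0.1 -0.3  3.2]
```

View pics/w9.png

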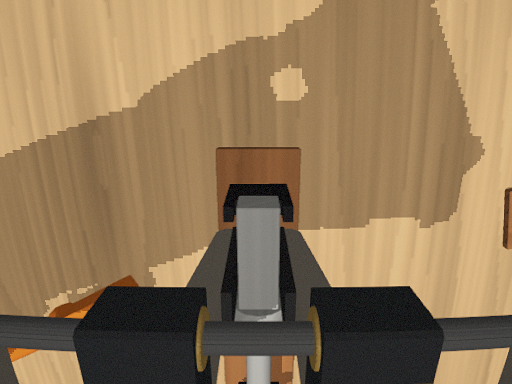

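```bash
python3 -m pendant '[{"hand":0.05,"slide":[0,0,0],"rot":[0,0,0]},{"hand":0.05,"slide":[0,0,-1],"rot":[0,0,0]},{"hand":0.05,"slide":[0,0,-3],"rot":[0,0,0]},{"hand":0.05,"slide":[0,0,-5.5],"rot":[0,0,0]},{"hand":0.05,"slide":[0,0,-8.5],"rot":[0,0,0]},{"hand":0.05,"slide":[0,0,-11],"rot":[0,0,0]},{"hand":0.05,"slide":[0,0,-12.5],"rot":[0,0,0]},{"hand":0.05,"slide":[0,0,-13],"rot":[0,0,0]},{"hand":0.05,"slide":[0,0,-13],"rot":[0,0,0]},{"hand":0.05,"slide":[0,0,-13],"rot":[0,0,0]}]'
python3 - <<'E'
from h import *
o=bot.get_obs();p=bot.capture('side');save(p,'s10');print(o['tcp_pos'],yaw(o),o['opening'],o['ft_force'],o['moment'])
f=p['frame'][140:320,160:320,::-1];cv2.imwrite('pics/z10.png',cv2.resize(f,None,fx=3.3,fy=3.3,interpolation=cv2.INTER_CUBIC))
go((631.7,135.6,164),81.2)
for n in ['axle_handle','axle_collar','axle_nose']:
    print(n,[(round(r['score'],2),np.array(r['point'])) for r in bot.mark_of(p,n)[:4]])
E
```

```text
t: 16.55
tcp_pos: [428.8, 309.4, 162.4]
ee_rot: [-2.259, -2.182, 0.003]
ft_force: [-0.9, 0.6, -2.7]
opening: 0.215
[428.8 309.4 162.4] (np.float64(87.99569465714228), np.float64(0.12607315387120888)) 0.21549737171006103 [-0.9  0.6 -2.7] [ 0.1 -0.1  0.1]
from [428.9 309.4 162.5] yaw 87.99653296783823 0.11859608239908376 slide [-16.7  20.9  -0.1] rotz 6.8 rows 4.273917575090119 0.6351899969942273
axle_handle [(0.93, array([327.4, 257.4,  16.8])), (0.88, array([420.5, 486. ,  14. ])), (0.47, array([427.7, 315.5, 177.3]))]
axle_collar [(0.66, array([458.8, 506.7,  10.7])), (0.64, array([423.2, 143.4, 177.2])), (0.51, array([430.4, 279.2, 178.8])), (0.48, array([428.3, 313.3, 177.2]))]
axle_nose [(0.88, array([171.1, 177.4,   7.8])), (0.81, array([424.1, 142.5, 176.1])), (0.58, array([579.2, 560. ,   4.9]))]
```

View pics/z10.png

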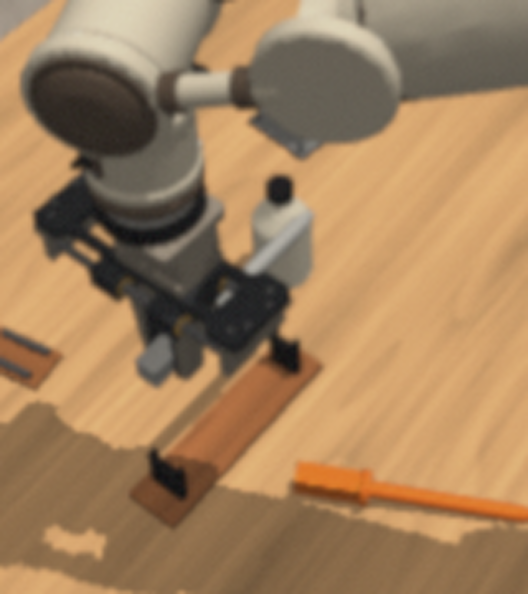

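```bash
python3 -m pendant '[{"hand":0.05,"slide":[-1.5,2,0],"rot":[0,0,0.5]},{"hand":0.05,"slide":[-4.5,5.6,0],"rot":[0,0,1.7]},{"hand":0.05,"slide":[-8,10,0],"rot":[0,0,3.1]},{"hand":0.05,"slide":[-11.4,14.3,0],"rot":[0,0,4.6]},{"hand":0.05,"slide":[-14.4,18,0],"rot":[0,0,5.9]},{"hand":0.05,"slide":[-16.2,20.2,0],"rot":[0,0,6.6]},{"hand":0.05,"slide":[-16.7,20.9,0],"rot":[0,0,6.8]},{"hand":0.05,"slide":[-16.7,20.9,2],"rot":[0,0,6.8]},{"hand":0.05,"slide":[-16.7,20.9,5],"rot":[0,0,6.8]},{"hand":0.05,"slide":[-16.7,20.9,7],"rot":[0,0,6.8]}]'
python3 - <<'E'
from h import *
bot.capture('wrist')
t=bot.capture('top');save(t,'t11')
o=bot.get_obs();p=bot.capture('side');save(p,'s11');print(o['tcp_pos'],yaw(o),o['opening'],o['ft_force'],o['moment'])
for q in (p,t):
  for n in ['axle_handle','axle_collar','axle_nose','entry']:
    print(n,[(round(r['score'],2),np.array(r['point'])) for r in bot.mark_of(q,n)[:4]])
a=cv2.resize(p['frame'][120:250,170:300,::-1],None,fx=4,fy=4,interpolation=cv2.INTER_CUBIC)
b=cv2.resize(t['frame'][110:240,240:310,::-1],None,fx=4,fy=4,interpolation=cv2.INTER_CUBIC)
cv2.imwrite('pics/z11.png',np.hstack([a,b]))
E
```

```text
t: 18.0
tcp_pos: [630.0, 136.7, 90.4]
ee_rot: [-2.381, -2.044, 0.005]
ft_force: [-0.7, -1.2, -3.2]
opening: 0.214
[629.2 136.3  89.5] (np.float64(81.26362977055632), np.float64(0.41870601259579543)) 0.21261644660687753 [-0.2  0.3 -2.4] [ 0.1 -0.1 -0. ]
axle_handle [(0.85, array([324.5, 255.2,  17.5])), (0.75, array([425.7, 489.8,  15.4])), (0.72, array([631.4, 142.4, 104.7]))]
axle_collar [(0.92, array([293.9, 243.7,  15.3])), (0.9, array([455.6, 504.2,  12.1])), (0.69, array([624.9, 107.5, 105.4]))]
axle_nose [(0.91, array([583. , 556.8,   2.8])), (0.78, array([171.7, 179.9,   8. ])), (0.54, array([602.4, -28.7, 100.4]))]
entry [(0.69, array([603. , -52. ,  40.1]))]
axle_handle [(0.84, array([426. , 491. ,  15.6]))]
axle_collar [(0.75, array([456.9, 503. ,  17.3])), (0.55, array([628.3, 101.9, 105.9])), (0.29, array([601.7, -25.8, 106.9]))]
axle_nose [(0.79, array([603.4, -27.9, 108.1])), (0.7, array([583.4, 561.1,   1.2])), (0.66, array([ 597. , -102.7,   -4.2]))]
entry [(0.9, array([602.6, -51.2,  41.8]))]
```

View pics/z11.png

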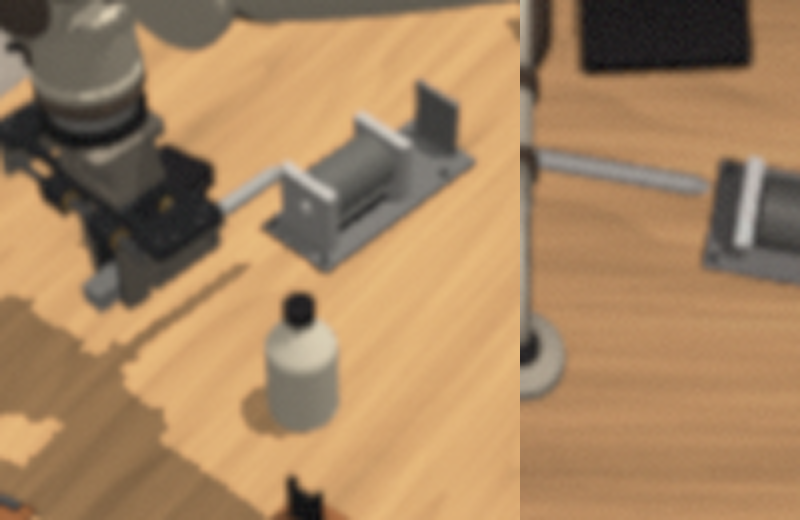

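```bash
python3 - <<'E'
from h import *
P=[]
for i in range(4):
    bot.capture('wrist');o=bot.get_obs();P.append(np.r_[o['tcp_pos'],yaw(o)]);print(P[-1])
go((631.8,136.5,60),81.2)
E
```

```text
[632.9 135.5  94.2  81.2   0.1]
[632.8 135.5  94.   81.2   0. ]
[632.7 135.5  93.9  81.2   0. ]
[632.7 135.5  93.7  81.2   0. ]
from [632.7 135.5  93.7] yaw 81.19401473716407 0.01043606371985955 slide [ 0.1 -0.1  3.4] rotz -0.01 rows 0.5402888434092916 0.0005593703584986118
```

```bash
python3 -m pendant '[{"hand":0.05,"slide":[0,-0.05,1],"rot":[0,0,0]},{"hand":0.05,"slide":[0,-0.1,2.5],"rot":[0,0,0]},{"hand":0.05,"slide":[0,-0.1,4],"rot":[0,0,0]},{"hand":0.05,"slide":[0,-0.1,5.3],"rot":[0,0,0]},{"hand":0.05,"slide":[0,-0.1,6],"rot":[0,0,0]},{"hand":0.05,"slide":[0,-0.1,6.4],"rot":[0,0,0]},{"hand":0.05,"slide":[0,-0.1,6.4],"rot":[0,0,0]},{"hand":0.05,"slide":[0,-0.1,6.4],"rot":[0,0,0]},{"hand":0.05,"slide":[0,-0.1,6.4],"rot":[0,0,0]},{"hand":0.05,"slide":[0,-0.1,6.4],"rot":[0,0,0]}]'
python3 - <<'E'
from h import *
for i in range(2):
    w=bot.capture('wrist');o=bot.get_obs();print(np.r_[o['tcp_pos'],yaw(o)])
save(w,'w12');print(o['ft_force'])
t=bot.capture('top');p=bot.capture('side')
a=cv2.resize(p['frame'][130:215,200:300,::-1],None,fx=5,fy=5,interpolation=cv2.INTER_CUBIC)
b=cv2.resize(t['frame'][130:215,255:310,::-1],None,fx=5,fy=5,interpolation=cv2.INTER_CUBIC)
cv2.imwrite('pics/z12.png',np.hstack([a,b]))
e=np.array([602.3,-54.1,45]);d=-np.array([.153,.988,0])
for nm,q in(('side',p),('top',t)):
  print(nm,'pred entry,nose(x=-24),collar',proj(q,[e,e-24*d,e-160*d]))
  for n in ['axle_nose','entry']:
    print(n,[(round(r['score'],2),np.array(r['point'])) for r in bot.mark_of(q,n)[:4]])
go((631.6,135.6,28),81.2)
E
```

```text
t: 20.0
tcp_pos: [631.8, 135.7, 29.9]
ee_rot: [2.385, 2.044, 0.001]
ft_force: [0.1, 0.8, -2.5]
opening: 0.213
[631.7 135.7  29.8  81.2   0. ]
[631.7 135.7  29.8  81.2   0. ]
[-0.2 -0.3 -2.3]
side pred entry,nose(x=-24),collar [[245.2 170.7]
 [240.  174.4]
 [209.  196.3]]
axle_nose [(0.72, array([583.4, 559.2,   5.6])), (0.56, array([171.4, 177.7,   6.7])), (0.44, array([604.7, -30.1,  45. ])), (0.32, array([ 592.7, -103.9,   -2.5]))]
entry []
top pred entry,nose(x=-24),collar [[294.1 161.1]
 [285.4 159.5]
 [236.2 151. ]]
axle_nose [(0.78, array([581.8, 563.1,   5.8])), (0.74, array([602.1, -29.1,  48.3]))]
entry [(0.64, array([603.1, -50.4,  41.8])), (0.31, array([625.9, 108.5,  46.4]))]
from [631.6 135.6  29.6] yaw 81.19995608994141 0.0023651060273250416 slide [-0.   0.   0.2] rotz -0.0 rows 0.02544468060881324 4.103743793795356e-06
```

View pics/z12.png

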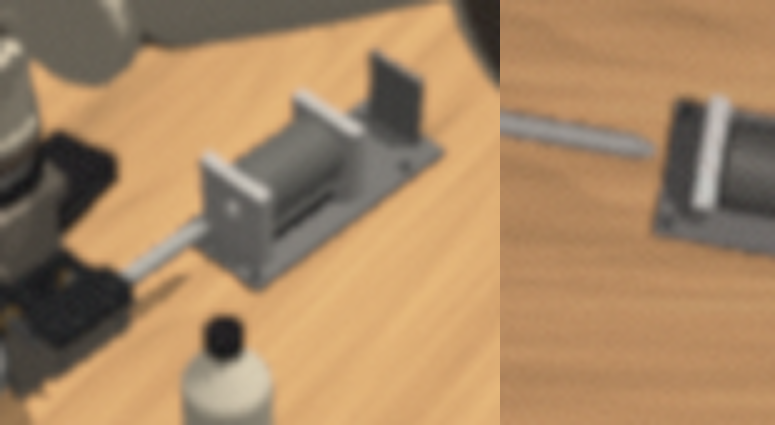

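View pics/w12.png

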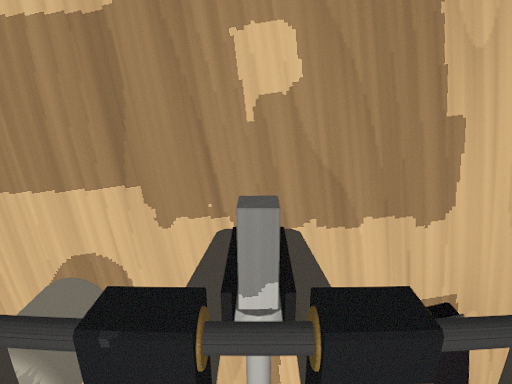

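```bash
python3 - <<'E'
from h import *
o=bot.get_obs();print(o['tcp_pos'])
t=bot.capture('top')
S=9;u0,v0=245,140
big=cv2.resize(t['frame'][v0:v0+50,u0:u0+85,::-1],None,fx=S,fy=S,interpolation=cv2.INTER_CUBIC)
d=np.array([.153,.988,0]);n=np.array([-.988,.153,0])
def dots(P,c):
    for q in proj(t,P): cv2.circle(big,tuple(int(k) for k in (q-[u0,v0]+.5)*S),2,c,-1)
c=np.array([594.8,-102.5,0]);l=np.linspace(-30,30,9)[:,None]
for x in(49,39,-39,-49): dots(c+[0,0,70]+d*x+n*l,(0,0,255))
l=np.linspace(-40,40,9)[:,None];dots(c+[0,0,8]+d*65+n*l,(255,0,0));dots(c+[0,0,8]-d*125+n*l,(255,0,0))
l=np.linspace(73,160,12)[:,None]
for s in(-7,7): dots(c+[0,0,46]+d*l+n*s,(0,255,0))
cv2.imwrite('pics/z13.png',big)
E
```

```text
[631.6 135.6  29.6]
```

View pics/z13.png

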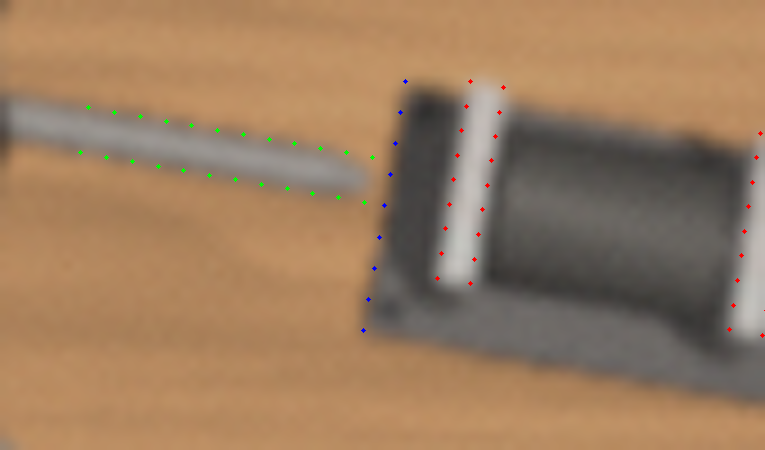

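```bash
python3 -m pendant '[{"hand":0.05,"slide":[0,0,0.1],"rot":[0,0,0]},{"hand":0.05,"slide":[0,0,0.15],"rot":[0,0,0]},{"hand":0.05,"slide":[-0.8,0,0.15],"rot":[0,0,0]},{"hand":0.05,"slide":[-1.6,0,0.15],"rot":[0,0,0]},{"hand":0.05,"slide":[-2.4,0,0.15],"rot":[0,0,0]},{"hand":0.05,"slide":[-3.1,0,0.15],"rot":[0,0,0]},{"hand":0.05,"slide":[-3.8,0,0.15],"rot":[0,0,0]},{"hand":0.05,"slide":[-4.3,0,0.15],"rot":[0,0,0]},{"hand":0.05,"slide":[-4.5,0,0.15],"rot":[0,0,0]},{"hand":0.05,"slide":[-4.5,0,0.15],"rot":[0,0,0]}]'
python3 - <<'E'
from h import *
t=bot.capture('top');p=bot.capture('side');o=bot.get_obs();print(np.r_[o['tcp_pos'],yaw(o)],o['ft_force'],o['moment'])
a=cv2.resize(p['frame'][130:215,200:300,::-1],None,fx=5,fy=5,interpolation=cv2.INTER_CUBIC)
b=cv2.resize(t['frame'][130:215,255:310,::-1],None,fx=5,fy=5,interpolation=cv2.INTER_CUBIC)
cv2.imwrite('pics/z14.png',np.hstack([a,b]))
E
```

```text
t: 21.7
tcp_pos: [624.7, 91.2, 28.1]
ee_rot: [-2.385, -2.044, -0.0]
ft_force: [-0.2, 0.4, -2.4]
opening: 0.216
[624.7  91.4  28.1  81.2   0. ] [ 0.5 -0.1 -2.7] [ 0.1 -0.1  0.1]
```

View pics/z14.png

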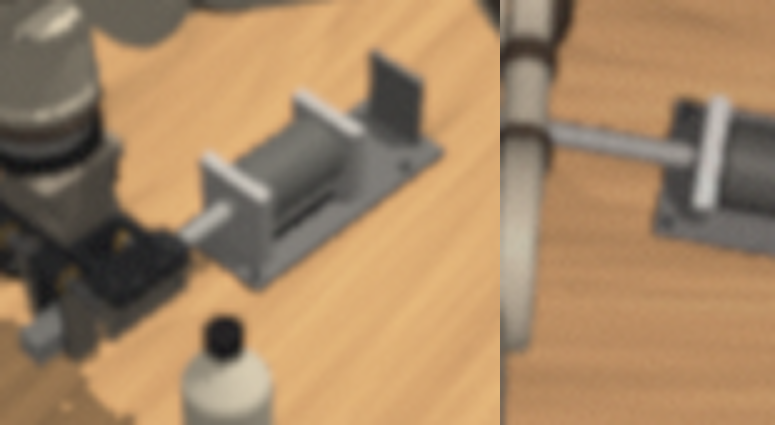

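```bash
python3 -m pendant '[{"hand":0.05,"slide":[-0.6,0,0],"rot":[0,0,0]},{"hand":0.05,"slide":[-1.2,0,0],"rot":[0,0,0]},{"hand":0.05,"slide":[-1.8,0,0],"rot":[0,0,0]},{"hand":0.05,"slide":[-2.4,0,0],"rot":[0,0,0]},{"hand":0.05,"slide":[-3,0,0],"rot":[0,0,0]},{"hand":0.05,"slide":[-3.6,0,0],"rot":[0,0,0]},{"hand":0.05,"slide":[-4.2,0,0],"rot":[0,0,0]},{"hand":0.05,"slide":[-4.7,0,0],"rot":[0,0,0]},{"hand":0.05,"slide":[-5,0,0],"rot":[0,0,0]},{"hand":0.05,"slide":[-5,0,0],"rot":[0,0,0]}]'
python3 - <<'E'
from h import *
t=bot.capture('top');p=bot.capture('side');o=bot.get_obs();print(np.r_[o['tcp_pos'],yaw(o)],o['ft_force'],o['moment'])
a=cv2.resize(p['frame'][130:215,200:300,::-1],None,fx=5,fy=5,interpolation=cv2.INTER_CUBIC)
b=cv2.resize(t['frame'][130:215,280:335,::-1],None,fx=5,fy=5,interpolation=cv2.INTER_CUBIC)
cv2.imwrite('pics/z15.png',np.hstack([a,b]))
E
```

```text
t: 23.05
tcp_pos: [617.1, 41.6, 28.1]
ee_rot: [2.386, 2.044, 0.0]
ft_force: [0.6, 0.3, -3.3]
opening: 0.217
[617.1  41.9  28.1  81.2   0. ] [ 0.1  0.4 -2.1] [ 0.1 -0.1  0. ]
```

View pics/z15.png

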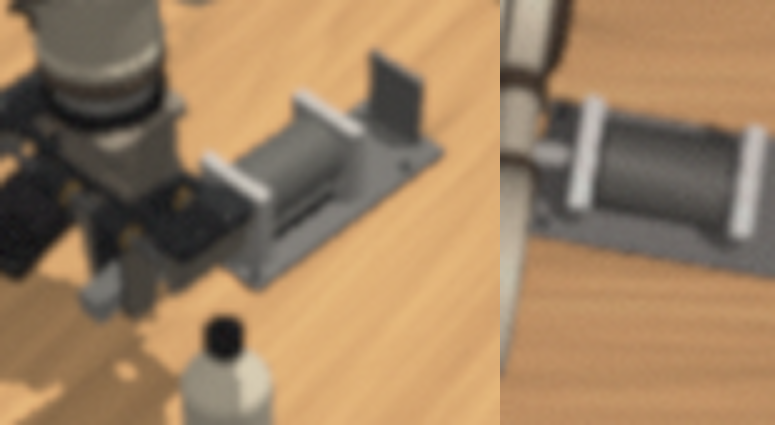

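```bash
python3 -m pendant '[{"hand":0.05,"slide":[-0.6,0,0],"rot":[0,0,0]},{"hand":0.05,"slide":[-1.2,0,0],"rot":[0,0,0]},{"hand":0.05,"slide":[-1.8,0,0],"rot":[0,0,0]},{"hand":0.05,"slide":[-2.4,0,0],"rot":[0,0,0]},{"hand":0.05,"slide":[-3,0,0],"rot":[0,0,0]},{"hand":0.05,"slide":[-3.6,0,0],"rot":[0,0,0]},{"hand":0.05,"slide":[-4.2,0,0],"rot":[0,0,0]},{"hand":0.05,"slide":[-4.8,0,0],"rot":[0,0,0]},{"hand":0.05,"slide":[-5.2,0,0],"rot":[0,0,0]},{"hand":0.05,"slide":[-5.4,0,0],"rot":[0,0,0]}]'
python3 - <<'E'
from h import *
t=bot.capture('top');p=bot.capture('side');o=bot.get_obs();print(np.r_[o['tcp_pos'],yaw(o)],o['ft_force'],o['moment'])
a=cv2.resize(p['frame'][130:215,200:300,::-1],None,fx=5,fy=5,interpolation=cv2.INTER_CUBIC)
b=cv2.resize(t['frame'][130:215,290:345,::-1],None,fx=5,fy=5,interpolation=cv2.INTER_CUBIC)
cv2.imwrite('pics/z16.png',np.hstack([a,b]))
E
```

```text
t: 24.4
tcp_pos: [608.8, -11.8, 28.1]
ee_rot: [-2.386, -2.044, -0.0]
ft_force: [-0.5, 0.8, -2.3]
opening: 0.213
[608.8 -11.7  28.1  81.2   0. ] [-0.2  0.6 -2.6] [ 0.1 -0.1  0. ]
```

View pics/z16.png

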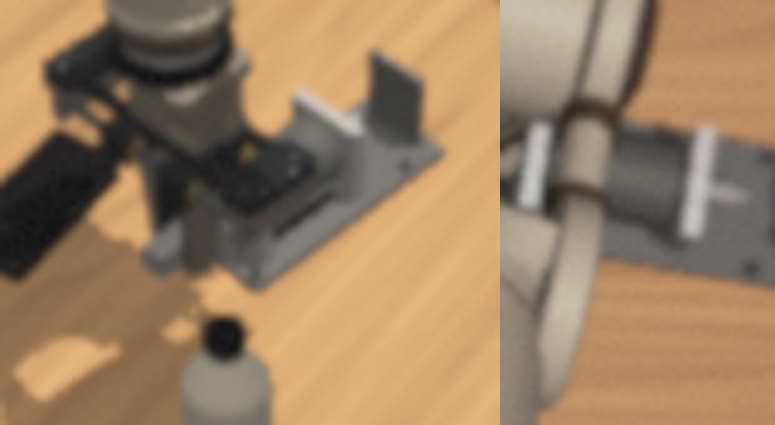

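```bash
python3 -m pendant '[{"hand":0.05,"slide":[-0.2,0,0],"rot":[0,0,0]},{"hand":0.05,"slide":[-0.35,0,0],"rot":[0,0,0]},{"hand":0.05,"slide":[-0.5,0,0],"rot":[0,0,0]},{"hand":0.05,"slide":[-0.6,0,0],"rot":[0,0,0]},{"hand":0.05,"slide":[-0.7,0,0],"rot":[0,0,0]},{"hand":0.05,"slide":[-0.75,0,0],"rot":[0,0,0]},{"hand":0.05,"slide":[-0.8,0,0],"rot":[0,0,0]},{"hand":0.05,"slide":[-0.85,0,0],"rot":[0,0,0]},{"hand":0.05,"slide":[-0.9,0,0],"rot":[0,0,0]},{"hand":0.05,"slide":[-0.9,0,0],"rot":[0,0,0]}]'
python3 - <<'E'
from h import *
w=bot.capture('wrist');o=bot.get_obs();print(np.r_[o['tcp_pos'],yaw(o)],o['ft_force'],o['moment']);save(w,'w17')
cv2.imwrite('pics/z17.png',cv2.resize(w['frame'][180:384,160:360,::-1],None,fx=2.8,fy=2.8,interpolation=cv2.INTER_CUBIC))
E
```

```text
t: 25.75
tcp_pos: [607.4, -20.5, 28.1]
ee_rot: [2.385, 2.044, 0.0]
ft_force: [-0.7, 1.0, -1.6]
opening: 0.215
[607.4 -20.5  28.1  81.2   0. ] [-0.5  0.2 -2.9] [ 0.1 -0.  -0. ]
```

View pics/z17.png

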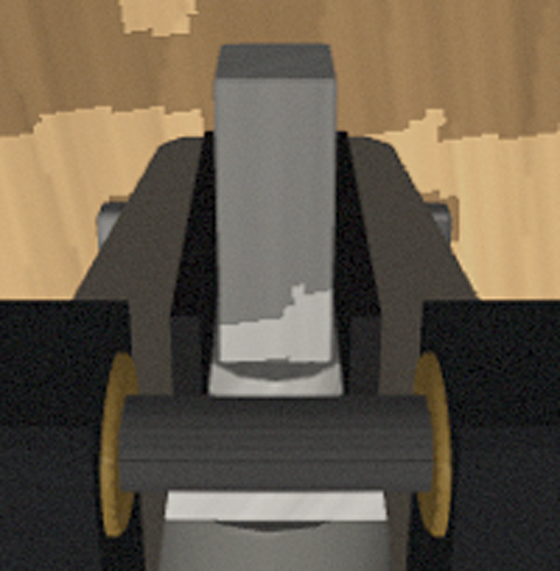

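Not home yet (t≈34 vs 32); push gently in half-millimetre steps.

```bash
python3 -m pendant '[{"hand":0.05,"slide":[-0.05,0,0],"rot":[0,0,0]},{"hand":0.05,"slide":[-0.1,0,0],"rot":[0,0,0]},{"hand":0.05,"slide":[-0.13,0,0],"rot":[0,0,0]},{"hand":0.05,"slide":[-0.16,0,0],"rot":[0,0,0]},{"hand":0.05,"slide":[-0.19,0,0],"rot":[0,0,0]},{"hand":0.05,"slide":[-0.22,0,0],"rot":[0,0,0]},{"hand":0.05,"slide":[-0.22,0,0],"rot":[0,0,0]},{"hand":0.05,"slide":[-0.22,0,0],"rot":[0,0,0]},{"hand":0.05,"slide":[-0.22,0,0],"rot":[0,0,0]},{"hand":0.05,"slide":[-0.22,0,0],"rot":[0,0,0]}]'
python3 -c "
from h import *
o=bot.get_obs();print(o['tcp_pos'],o['ft_force'])"
```

```text
t: 27.05
tcp_pos: [607.1, -22.4, 28.1]
ee_rot: [-2.385, -2.044, -0.001]
ft_force: [0.1, 3.0, -2.8]
opening: 0.214
[607.1 -22.4  28.1] [ 0.1  3.  -2.8]
```

```bash
python3 -m pendant '[{"hand":0.05,"slide":[-0.03,0,0],"rot":[0,0,0]},{"hand":0.05,"slide":[-0.06,0,0],"rot":[0,0,0]},{"hand":0.05,"slide":[-0.09,0,0],"rot":[0,0,0]},{"hand":0.05,"slide":[-0.12,0,0],"rot":[0,0,0]},{"hand":0.05,"slide":[-0.15,0,0],"rot":[0,0,0]},{"hand":0.05,"slide":[-0.15,0,0],"rot":[0,0,0]},{"hand":0.05,"slide":[-0.15,0,0],"rot":[0,0,0]},{"hand":0.05,"slide":[-0.15,0,0],"rot":[0,0,0]},{"hand":0.05,"slide":[-0.15,0,0],"rot":[0,0,0]},{"hand":0.05,"slide":[-0.15,0,0],"rot":[0,0,0]}]'
python3 - <<'E'
from h import *
w=bot.capture('wrist');t=bot.capture('top');o=bot.get_obs();print(np.r_[o['tcp_pos'],yaw(o)],o['ft_force'],o['moment']);
a=cv2.resize(w['frame'][230:384,200:320,::-1],None,fx=3,fy=3,interpolation=cv2.INTER_CUBIC)
b=cv2.resize(t['frame'][130:207,290:345,::-1],None,fx=6,fy=6,interpolation=cv2.INTER_CUBIC)
cv2.imwrite('pics/z18.png',np.hstack([a[:462],b]))
E
```

```text
t: 28.3
tcp_pos: [607.2, -22.4, 28.2]
ee_rot: [-2.384, -2.043, -0.004]
ft_force: [2.8, 8.4, -3.0]
opening: 0.213
[607.1 -22.4  28.1  81.2   0.2] [ 2.7  8.8 -2.5] [ 1.4 -0.4 -0. ]
```

View pics/z18.png

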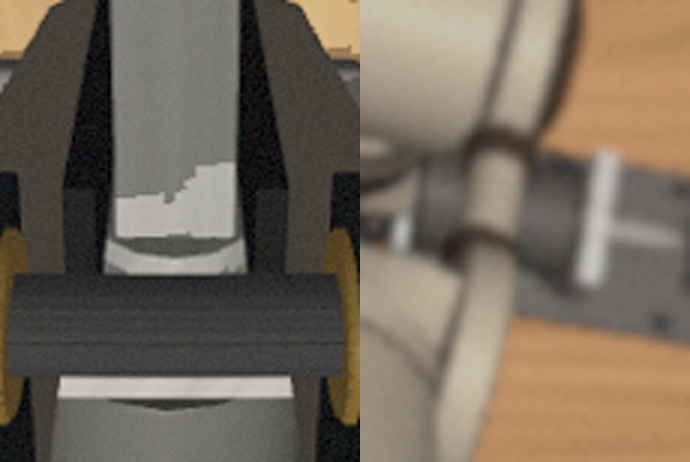

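```bash
python3 -m pendant '[{"hand":0.05,"slide":[0.06,0,0],"rot":[0,0,0]},{"hand":0.05,"slide":[0.12,0,0],"rot":[0,0,0]},{"hand":0.05,"slide":[0.12,0,0],"rot":[0,0,0]},{"hand":0.3,"slide":[0.12,0,0],"rot":[0,0,0]},{"hand":0.5,"slide":[0.12,0,0],"rot":[0,0,0]},{"hand":0.5,"slide":[0.12,0,0],"rot":[0,0,0]},{"hand":0.5,"slide":[0.12,0,-1],"rot":[0,0,0]},{"hand":0.5,"slide":[0.12,0,-4],"rot":[0,0,0]},{"hand":0.5,"slide":[0.12,0,-8],"rot":[0,0,0]},{"hand":0.5,"slide":[0.12,0,-12],"rot":[0,0,0]}]'
python3 - <<'E'
from h import *
o=bot.get_obs();print(np.r_[o['tcp_pos'],yaw(o)],o['ft_force'],o['opening'])
E
python3 -m pendant '[{"hand":0.5,"slide":[3,0,-1],"rot":[0,0,0]},{"hand":0.5,"slide":[6,0,-2],"rot":[0,0,0]},{"hand":0.5,"slide":[8,0,-3],"rot":[0,0,0]},{"hand":0.5,"slide":[8,0,-3],"rot":[0,0,0]},{"hand":0.5,"slide":[8,0,-3],"rot":[0,0,0]},{"hand":0.5,"slide":[8,0,-3],"rot":[0,0,0]},{"hand":0.5,"slide":[8,0,-3],"rot":[0,0,0]},{"hand":0.5,"slide":[8,0,-3],"rot":[0,0,0]},{"hand":0.5,"slide":[8,0,-3],"rot":[0,0,0]},{"hand":0.5,"slide":[8,0,-3],"rot":[0,0,0]}]'
python3 - <<'E'
from h import *
import pickle
o=bot.get_obs();w=bot.capture('wrist');pickle.dump((o,w),open('w19.pkl','wb'));save(w,'w19')
s=bot.capture('side');t=bot.capture('top')
a=cv2.resize(s['frame'][130:215,200:300,::-1],None,fx=4,fy=4,interpolation=cv2.INTER_CUBIC)
b=cv2.resize(t['frame'][130:215,265:360,::-1],None,fx=4,fy=4,interpolation=cv2.INTER_CUBIC)
cv2.imwrite('pics/z19.png',np.hstack([a,b]))
for q in(w,s,t):
  for n in['axle_collar','axle_nose','axle_handle','entry','roller_c','cradle']: print(n,[(round(r['score'],2),np.array(r['point'])) for r in bot.mark_of(q,n)[:3]])
E
```

```text
t: 29.65
tcp_pos: [607.1, -23.1, 150.1]
ee_rot: [2.385, 2.044, 0.0]
ft_force: [0.3, 0.2, 0.5]
opening: 0.502
[607.1 -23.1 150.1  81.2   0. ] [0.3 0.2 0.5] 0.5021382303624488
t: 30.9
tcp_pos: [619.3, 56.1, 178.1]
ee_rot: [2.385, 2.044, 0.0]
ft_force: [0.6, -0.1, 0.5]
opening: 0.501
axle_collar [(0.65, array([599.5, -54.1,  40.3]))]
axle_nose []
axle_handle [(0.58, array([609.1, -21.9,  40.6]))]
entry [(0.65, array([602.7, -51. ,  42. ])), (0.56, array([601.5, -55.8,  44.5]))]
roller_c [(0.75, array([ 593. , -102.2,   43.3])), (0.62, array([ 593.1, -105.4,   43. ])), (0.6, array([605. , -20.8,  45.3]))]
cradle []
axle_collar [(0.62, array([456.8, 506. ,  12. ])), (0.61, array([296.3, 242.8,  16.4])), (0.52, array([601.8, -55.4,  41.9]))]
axle_nose [(0.83, array([170. , 178.3,   9.4])), (0.68, array([583.7, 557.6,   1.8]))]
axle_handle [(0.82, array([421.4, 486.2,  16.3])), (0.61, array([328. , 258.2,  19.8])), (0.45, array([606.9, -17. ,  43.3]))]
entry [(0.63, array([603.5, -53.7,  41.6]))]
roller_c [(0.64, array([605.7, -18.2,  42. ])), (0.53, array([595.1, -99.1,  43.5])), (0.51, array([ 596.6, -102.7,   41.3]))]
cradle [(0.86, array([596.7, -97.7,  47.7])), (0.26, array([734.4,  -6.4,   2.5]))]
axle_collar [(0.74, array([605. , -54. ,  45.2])), (0.62, array([456.7, 501.6,  12.8])), (0.55, array([298.8, 245.8,  12.1]))]
axle_nose [(0.64, array([581.1, 561.1,   5.1])), (0.47, array([ 577. , -183.8,   45.5]))]
axle_handle [(0.82, array([323.5, 261.2,  16.8])), (0.66, array([608.3, -19. ,  38.2])), (0.66, array([422. , 489.9,  19.2]))]
entry [(0.84, array([602.6, -51.6,  42.4]))]
roller_c [(0.9, array([ 595.5, -104.7,   43.3])), (0.69, array([ 595. , -105.9,   46.9])), (0.34, array([ 578.7, -186.5,   47.6]))]
cradle [(0.83, array([ 594.3, -100. ,   44.2])), (0.18, array([ 593.9, -106.1,   48.2]))]
```

View pics/z19.png

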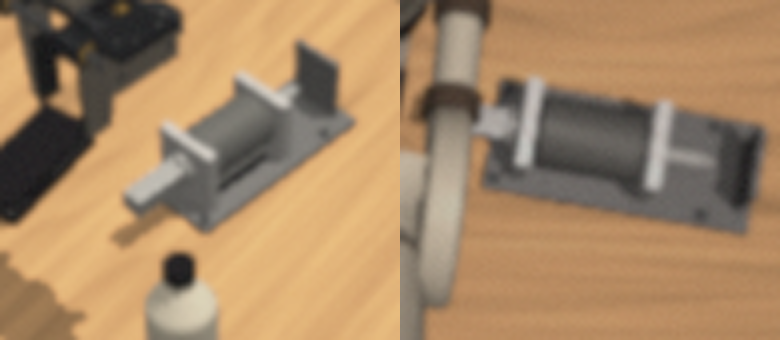

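View pics/w19.png

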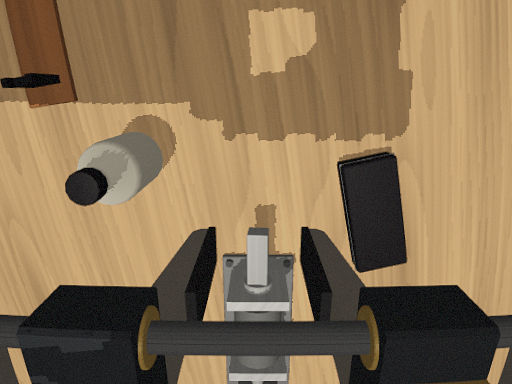

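```bash
python3 - <<'E'
import cv2
im=cv2.imread('pics/w19.png')
cv2.imwrite('pics/z20.png',cv2.resize(im[220:325,210:305],None,fx=6,fy=5.6,interpolation=cv2.INTER_CUBIC))
E
```

```text
(no output)
```

View pics/z20.png

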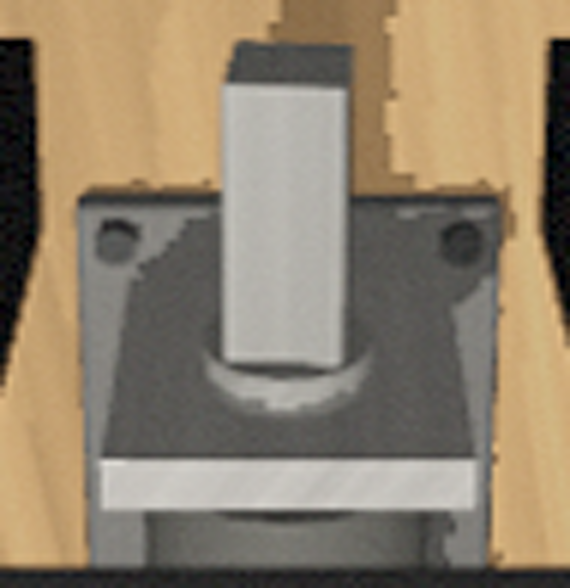

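```bash
python3 - <<'E'
from h import *
import pickle;o,p=pickle.load(open('w19.pkl','rb'))
k=lambda u,v:(210+u/6-.42,220+v/5.6-.42)
d=np.array([.153,.988,0]);n=np.array([.988,-.153,0])
for zz in(55,54):
 h=pix2(p,[k(226,86),k(349,86),k(224,365),k(343,365)],zz,o)
 e=pix2(p,[k(101,460),k(478,460),k(101,510),k(476,510)],70,o);b=pix2(p,[k(80,203),k(497,203)],8,o)
 E=e[:2].mean(0)
 print('rear',(h[:2].mean(0)-E)@d,'front',(h[2:].mean(0)-E)@d,'inner',(e[2:].mean(0)-E)@d,'base',(b.mean(0)-E)@d)
 a=h[:2].mean(0)-h[2:].mean(0);print('yaw',np.degrees(np.arctan2(a[1],a[0])),'lat',(h.mean(0)-e.mean(0))@n)
E
```

```text
rear 62.89969584317841 front 9.383651549682863 inner -10.126643302714015 base 16.951479471470154
yaw 80.44174716632718 lat -0.5512416729426626
rear 62.460128325864815 front 8.761939190932223 inner -10.126643302714015 base 16.951479471470154
yaw 80.44174716632709 lat -0.5541495161150607
```

```bash
python3 -c "
from h import *
print(bot.get_obs()['ft_force']);print(bot.job_done())"
```

```text
[0.2 0.5 0.7]
the job is handed in; nothing more can be done
None
```

The job is done and handed in after about 31 s of robot time. The 70 mm roller lies in the cradle, and the axle is threaded through the entry plate, the roller and the far plate with its collar against the entry plate.

**What I did:** I picked out the middle roller by its outline, which matched a 70 mm tube. I lowered it straight into the cradle and then gripped the axle by its handle. I pushed the axle in along the stand's line until it stopped at about 9 N, then eased the push, let go and backed away.

**Last checks:**
- **Collar:** the final wrist picture puts it within about 1 mm of the entry plate. The same picture reads the base edge about 1 mm off too, so this is probably camera error.
- **Axle line:** it reads about 0.6 mm to one side of the hole line and within 0.8° of it, and the nose shows beyond the far plate.
- **Roller:** it lies level in the cradle, about 1 mm off the middle along the line. I measured this before threading. The pictures afterwards show it still between the plates, but I did not measure it again.
- **Robot and surroundings:** the wrist force after release was near zero. The bottle and case look undisturbed, and I did not touch the other two rollers.

**Disagreements:** the wrist camera read about 1.5 mm off sideways, which I corrected using the gripped roller. The finder networks scattered by up to 4 mm, as stated in the task, and sometimes marked the orange and pink look-alikes, which I ignored.

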